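# Close up a glue joint in the pump-clamp jig

## Task

Two freshly glued pine offcuts stand on edge in the clamping jig. First lock the jig's sliding stop: push its captive T-knob down against the spring and turn it clockwise to its end, so that it stays down. Then pump the clamp's trigger until the sprung pad has closed the two boards tight against each other and the stop and the gap behind the pad is about half gone (never squash the pad right back to the jaw, and do not push the bar or jaw directly), and finish with the gripper still holding the trigger squeezed at that pressure; leave the other things on the table where they are.

Things in the scene. Friction and masses are not known exactly. Their poses are not given: they have to be found in the camera images.
- jig: Clamping jig fixed to the table: plywood base 430x150x18 mm, a pump clamp on one end, a sliding wooden stop with T-knob on the other. Origin on the table, on the centre line; x runs along the clamp's bar from clamp to stop, z up. At x (mm): base -205 to 225, handle's rear face -123, trigger pivot -85, boards about 60 to 120, stop's face 120, knob axis 178.
- handle_grip (a point): Point on the rear face (away from the boards) of the clamp's fixed upright black handle, 138 mm above the table, where one squeezes. Handle 20 mm thick along x, 21 mm wide, top at 171 mm; the steel cheeks below reach up to 101 mm.
- trigger_grip (a point): Point on the front face (toward the boards) of the steel trigger blade, 50 mm above its pivot, 137 mm above the table. Blade 12 mm thick, 18 mm wide, top at 171 mm. Over handle and trigger it is 52 mm here when released, 35 mm fully squeezed (only the trigger moves); the blade leans 10 degrees to the boards when released, 10 degrees to the handle when squeezed.
- trigger (a joint): Trigger angle, rad: 0 released (sprung back with 3 to 5 N), 0.335 fully squeezed. Squeezing feeds the toothed bar 0.6 mm per mm of trigger travel at the grip point, about 9 mm a full stroke, after up to 4 mm of lost bar motion. Let go fully for the next stroke (fingers wide enough); a second pawl then keeps the bar at the last 4 mm tooth passed.
- bar (a joint): How far the toothed bar with the jaw is fed toward the stop, m: 0 to 0.015 at the start, at most 0.070. It slides under 2 N and cannot go back by more than a tooth (4 mm).
- pad (a joint): How far the sprung rubber pad is pressed back toward the jaw, m: 0 free (9 mm of open gap with a coil spring and two pins in it), 0.009 right back. About 2 N per mm, so half way is some 9 N.
- pad_face (a point): Centre of the pad's front face (toward the boards), 40 mm above the table. Pad 46 mm wide, 36 mm high.
- knob_grip (a point): Point on the axis of the black T-knob on the stop, where to grip it, 84 mm above the table at first. Knob bar 46 mm long (this point's x axis), 13 mm thick, reaching from 21 mm below to 15 mm above this point; at the start it lies along the jig's x. Below: a thin neck, then a 35 mm boss, top 54 mm above the table. The stop's upright, 40 mm from the axis, is 58 mm high.
- knob_push (a joint): How far the knob is pushed down, m: 0 up, 0.010 bottom; spring 4 N at first, 10 N at the bottom. Until about 0.0065 a cross pin keeps it from turning; pushed 0.008 or more it turns, and let go after turning it stays caught at about 0.0065 with its pin in the base.
- knob_turn (a joint): Turn of the knob, rad, clockwise seen from above: 0 to 0.15 at the start, 1.45 at its end stop.
- stop (a joint): How far the sliding stop is shoved back from its place (along the jig's x), m: 0 at the start, at most 0.022. Unlocked it slides away under 5 N; the knob's pin finds its hole only within 2 mm of 0.
- board_a_mid (a point): Centre of the pine offcut next to the stop: 22 mm thick along the jig's x, 120 mm across, 45 mm high, on edge on the base, its own x axis up.
- board_b_mid (a point): Centre of the second offcut, of the same size, between the first one and the pad. Its own x axis points up.
- glue_bottle: Bystander: glue bottle, 54 mm diameter, 143 mm high; origin at the centre of its foot.
- tape_measure: Bystander: tape measure, 38x84x64 mm, standing; origin under its centre.
- paint_jar: Bystander: paint jar, 65 mm diameter, 84 mm high; origin at the centre of its foot.
- pencil: Bystander: flat carpenter's pencil, 167 mm long, on the jig's base beside the clamp; origin under its centre.
- hammer: Bystander: claw hammer, 275 mm long, lying; origin under its centre.
- sanding_block: Bystander: cork sanding block, 65x100x26 mm; origin under its centre.
- screwdriver: Bystander: cross screwdriver, 170 mm long, lying; origin under its centre.

How it is judged:
By the outcome, as a careful person would: the job done as asked, in the order asked, and still so for the second after the job is handed in, while the arm keeps its last pose, push and grip.
It also fails if it takes over 72 s, if anything falls off the work surface, if the arm or the gripper's body presses on something with over 40 N, if the wrist force passes 120 N, or if a joint passes its speed limit or range.

## Robot

A 7-joint arm with a two-finger parallel gripper is mounted at the origin on a cart in front of the work surface, level with it; the furniture and walls round the work are solid. World frame = base frame: x ahead of the robot, y to its left, z up, the work surface at z = 0. Lengths are in m, angles in rad, forces in N, time in s.
With the tool pointing down it reaches from about 0.425 to 0.925 m from the base axis. Payload 6.8 kg.
Tool frame: the origin (TCP) lies between the finger pads; the fingertips stand r.tcp_to_tips ahead of it and the grasp point (between the pads) lies 3 mm ahead of it (r.tcp_to_tips is the distance from the TCP to the fingertips, in m); z points along the fingers, y is the line along which they close (so a half turn about z gives the same grasp; the last joint's range is limited). The gripper opens to 85 mm and grips with 20 to 120 N. Pads are 22 mm wide; open, the fingers measure 114 mm over their backs; the gripper's body (76 mm by 85 mm) begins 54 mm behind the grasp point. The pads swing forward as they close: fully open they stand 13 mm farther back than shut.
Start: joints at [-1.24, 0.477, 0.022, 1.555, -0.011, 1.109, -0.083], TCP at [0.287, 0.611, 0.253] pointing down, gripper open.
Joint ranges: [-2.96, 2.96], [-0.34, 2.1], [-1.41, 1.46], [0.24, 2.44], [-1.37, 4.51], [0.17, 1.92], [-2.96, 2.96]. Speed limits (rad/s): [2.39, 2.39, 3.14, 3.14, 3.14, 3.14, 3.14].

## Interface

Orientations are given as a rotation vector (axis times angle).
In Python, from bench import r gives the robot as it stands. The module is installed in compiled form; this text tells all that it offers.
- The arm moves only by the tool step_arm, never from a script. Its argument "moves" is a list of rows, each an object of numbers: "rx", "ry", "rz": the turn, a rotation vector about the tool's x, y, z in degrees; "dx", "dy", "dz": the shift along the tool's x, y, z in mm; "gripper": the opening, from -1 (shut) to 1 (fully open). In form: [{"rx": .., "ry": .., "rz": .., "dx": .., "dy": .., "dz": .., "gripper": ..}, ...]. A call has 1 to 20 rows; each row shifts and turns the commanded pose from where the row before left it, along the tool's axes as they then stand; what a row does not reach is not made up. A row lasts 1/8 s, in which the tool goes at most 62.5 mm and 10.7 degrees, less where a joint would pass 70% of its speed; a pose out of reach is approached as far as the arm can. A call is refused whole if a number of a shift passes 62.5 or a number of a turn 10.7, either way. A call with a gripper value outside its range is refused whole. The fingers move at their own pace and stop on an object; "grip_force" is the grip in N (left out, the last holds). Time passes only in rows, so rows that do not move let the fingers close. It gives the time, the measured TCP pose, the force, the opening and the grip force at its end, in the units of the state.
- r.get_obs(): the state, without advancing time (a new reading comes with each control period).
- r.grab_frame(name): name is "scene" or "top"; returns the picture (384x512x3 uint8, blue, green, red); there is no depth.
- r.camera_info(name): a dict with "mtx" (3x3 intrinsics, pixels), "rvec" (rotation vector, rad) and "tvec" (3), from world to camera coordinates, as OpenCV has them. Camera axes: x right, y down, z forward; pixel columns grow to the right and rows downward; lengths in m; the calibration is good to about 2 mm. A picture is of the moment at which its call begins. camera_info takes no time and is no camera call.
- r.hand_in(): hands the job in; it is judged then, once.
The state is a dict: "clock": time; "joints": joint angles; "qvel": joint speeds; "tau": joint torques, N m; "tcp_pos": TCP position; "orientation": TCP orientation; "contact_force": force on the tool from outside, world axes, zero at the start; "moment": the same for the moment, N m; "grip_width": finger opening in m; "gripper_force": force on a finger pad.
Only numpy, scipy, OpenCV 4.12 (cv2) and the standard library are available. Lean on these libraries where they do the work, as an engineer would, in place of code of your own. Each camera call takes 0.05 s, during which the arm holds its last target. There are 200 camera calls.

## Working session

There is one attempt and no reset: what is moved stays moved. The work goes in short steps, Python scripts to look and compute and a tool call to move; the robot and the scene stay as the last step left them, time stands still between calls to the robot, and variables do not carry over. Pictures are saved under pics/ and viewed, at most 10 in all, crops included, and the job is handed in when it is done.

Besides the shell and the picture viewer there is one more tool, called after "Emit:" in YAML: its name, and indented under it one key for each argument. step_arm: Moves the arm, as the interface text tells. Its arguments: {"type":"object","properties":{"moves":{"type":"array","items":{"type":"object","properties":{"rx":{"type":"number"},"ry":{"type":"number"},"rz":{"type":"number"},"dx":{"type":"number"},"dy":{"type":"number"},"dz":{"type":"number"},"gripper":{"type":"number"}}}},"grip_force":{"type":"number"}},"required":["moves"]}

```bash
mkdir -p pics; cat > h.py <<'E'
import numpy as np, cv2
from bench import r
def cam(n):
    c=r.camera_info(n); R=cv2.Rodrigues(np.array(c["rvec"],float))[0]; return np.array(c["mtx"],float),R,np.array(c["tvec"],float).ravel()
def ray(n,uv):
    K,R,t=cam(n); d=R.T@np.linalg.solve(K,[uv[0],uv[1],1]); return -R.T@t,d/np.linalg.norm(d)
def onz(n,uv,z):
    o,d=ray(n,uv); return o+d*(z-o[2])/d[2]
def tri(uv1,uv2,n1="scene",n2="top"):
    a,d=ray(n1,uv1); b,e=ray(n2,uv2)
    s=np.linalg.lstsq(np.c_[d,-e],b-a,rcond=None)[0]; p,q=a+s[0]*d,b+s[1]*e
    return (p+q)/2,np.linalg.norm(p-q)
def proj(n,P):
    K,R,t=cam(n); P=np.atleast_2d(P); q=(K@(R@P.T+t[:,None])).T; return q[:,:2]/q[:,2:]
E
python3 - <<'E'
from h import *
for n in("scene","top"):
    f=r.grab_frame(n); cv2.imwrite(f"pics/{n}0.png",f); cv2.imwrite(f"pics/{n}0b.png",cv2.resize(f,(800,600),interpolation=cv2.INTER_CUBIC)); print(n,ray(n,(256,192)),cam(n)[0][0,0])
o=r.get_obs(); print(o,r.tcp_to_tips)
E
```

```text
scene (array([ 0.07141853, -0.83814272,  0.65672989]), array([ 0.45412821,  0.74414741, -0.4899104 ])) 366.767444090852
top (array([ 0.29702336, -0.04236182,  1.46908989]), array([ 0.21057398, -0.0012539 , -0.97757712])) 383.18274776522253
{'clock': 0.1, 'joints': array([-1.24010393,  0.47774071,  0.02236615,  1.55635917, -0.01150775,
        1.10933327, -0.08310868]), 'qvel': array([-1.12522589e-03, -1.76001822e-03,  8.77339339e-05, -1.45420805e-03,
        4.97090584e-05,  1.32775253e-03,  7.37755782e-04]), 'tau': array([ 4.12962225e-03, -5.97765183e+01,  1.61336862e+00, -2.81953025e+01,
        1.27505607e-02,  5.02859009e-03,  9.31704420e-06]), 'tcp_pos': array([0.28657356, 0.61058047, 0.252405  ]), 'orientation': array([-6.83703716e-01, -3.06604094e+00,  2.66132631e-03]), 'contact_force': array([-0.91864595, -0.65737724, -0.1682128 ]), 'moment': array([ 0.01399549, -0.0168374 , -0.05380157]), 'gripper_force': 0.0, 'grip_width': 0.08555855512278841} 0.022
```

View pics/scene0b.png

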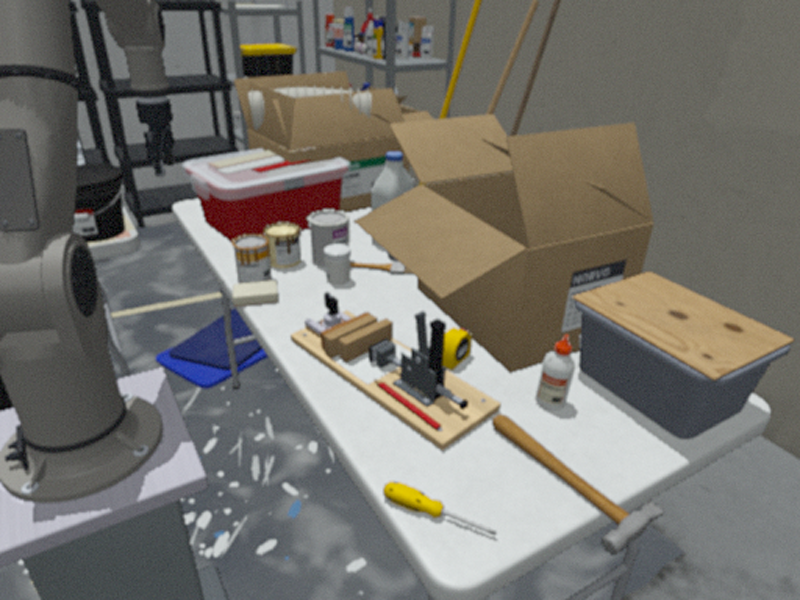

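View pics/top0b.png

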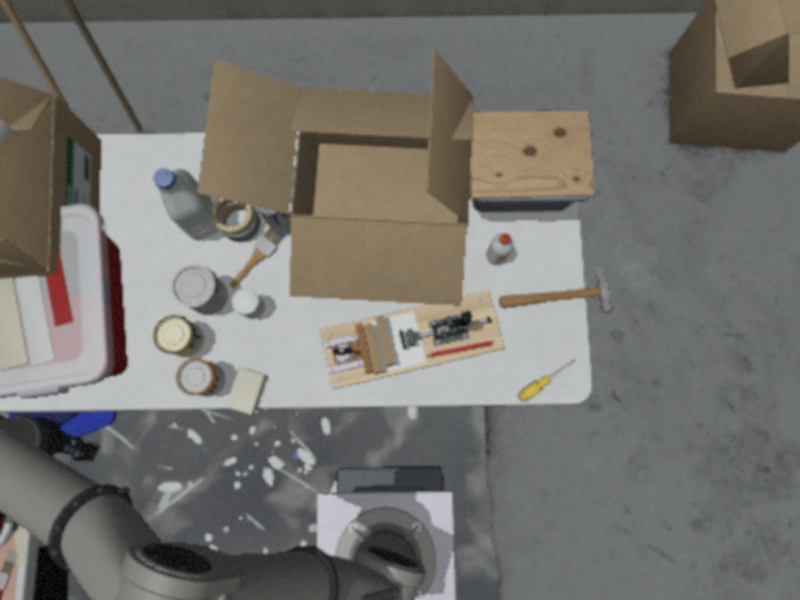

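The scene view shows the jig centred near (395,375) of 800x600, with the knob at (332,303), boards at (355,335) and the handle and trigger at (437,345)/(421,330). In the top view the jig spans (320–505, 292–388): knob near (345,352), boards near (375,345), clamp near (450,328). A box flap hangs close behind it, at (465,300). Next I'll zoom in.

```bash
python3 - <<'E'
import cv2
f=cv2.imread("pics/top0.png")[180:255,200:330]; cv2.imwrite("pics/tc.png",cv2.resize(f,None,fx=6,fy=6,interpolation=cv2.INTER_CUBIC))
f=cv2.imread("pics/scene0.png")[180:285,180:325]; cv2.imwrite("pics/sc.png",cv2.resize(f,None,fx=5.5,fy=5.5,interpolation=cv2.INTER_CUBIC))
E
```

```text
(no output)
```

View pics/tc.png

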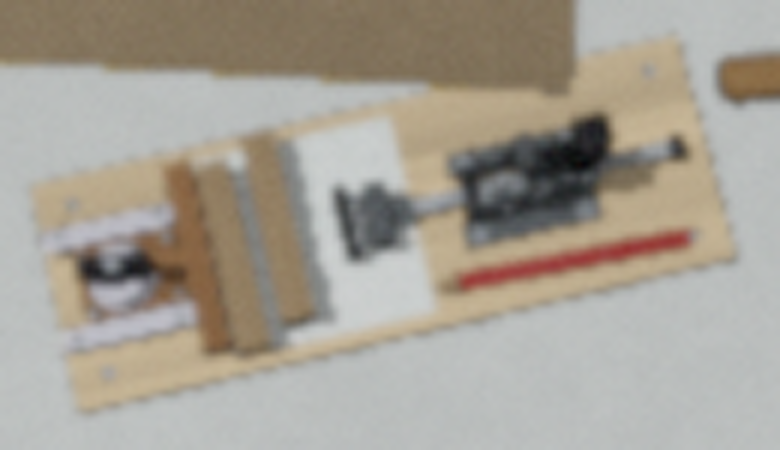

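View pics/sc.png

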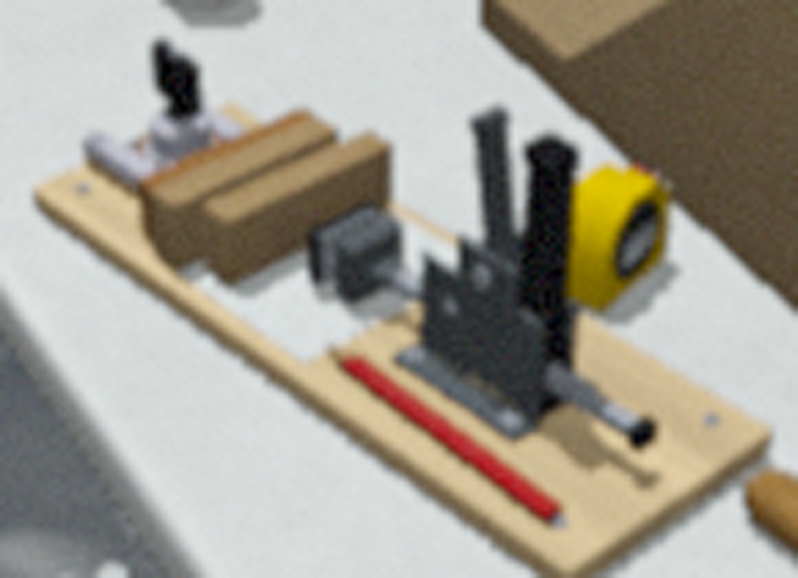

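The crops show the base corners clearly: top crop (32,184), (680,36), (738,260), (80,412). The knob is at (118,265) in the top crop and (180,75) in the scene crop. The handle top is at (592,130) in the top crop and (552,148) in the scene crop, and the pencil is on the robot side.

```bash
cat > jig.py <<'E'
from h import *
T=lambda c:(np.array(c,float)+.5)/6-.5+[200,180]
S=lambda c:(np.array(c,float)+.5)/5.5-.5+[180,180]
C=[onz("top",T(c),.018)[:2] for c in [(32,184),(680,36),(738,260),(80,412)]]
# far-stop, far-clamp, near-clamp, near-stop
ex=((C[0]-C[1])+(C[3]-C[2])); yaw=np.arctan2(ex[1],ex[0]); ex/=np.linalg.norm(ex)
ey=np.array([-ex[1],ex[0]]); cen=np.mean(C,0); O=cen-.010*ex
J=lambda x,y,z:np.r_[O+x*ex+y*ey,z]
inv=lambda p:np.r_[(np.array(p)[:2]-O)@np.c_[ex,ey],p[2]]*1000
E
python3 - <<'E'
from jig import *
print(C,np.degrees(yaw),O)
print([np.linalg.norm(C[i]-C[(i+1)%4]) for i in range(4)])
# triangulate corners from both views
for t,s in [((738,260),(770,437)),((32,184),(238,105)),((680,36),None)]:
    if s: p,e=tri(S(s),T(t)); print("corner",p.round(4),round(e,4),inv(p).round(1))
p,e=tri(S((552,148)),T((592,130))); print("handle top",p,e,inv(p).round(1))
p,e=tri(S((642,432)),T((678,148))); print("bar end",p,e,inv(p).round(1))
p,e=tri(S((178,62)),T((118,263))); print("knob top",p,e,inv(p).round(1))
for nm,P in dict(knobtop=J(.178,0,.099),kn1=J(.201,0,.099),kn2=J(.155,0,.099),handletop=J(-.113,0,.171),padtop=J(.0,0,.058)).items():
    a=(proj("top",P)[0]-[200,180]+.5)*6-.5; b=(proj("scene",P)[0]-[180,180]+.5)*5.5-.5; print(nm,a.round(0),b.round(0),P.round(3))
E
```

```text
[array([0.54045675, 0.15278673]), array([ 0.6322341 , -0.26554834]), array([ 0.48588928, -0.29632522]), array([0.39504697, 0.12071397])] 102.33133363065834 [ 0.51554242 -0.08186251]
[np.float64(0.42828414391366526), np.float64(0.14954604777126984), np.float64(0.42681847752225205), np.float64(0.14890489143117663)]
corner [ 0.5169 -0.3126  0.0884] 0.0965 [-225.7   47.9   88.4]
corner [0.5419 0.153  0.0139] 0.0017 [223.8 -76.   13.9]
handle top [ 0.54170401 -0.18902343  0.16712852] 0.0026310157821252864 [-110.3   -2.7  167.1]
bar end [ 0.55374303 -0.25727348  0.04265686] 0.0009424013181000834 [-1.795e+02  1.000e-01  4.270e+01]
knob top [0.4777087  0.09066278 0.09297504] 0.0026750152467538016 [1.766e+02 1.000e-01 9.300e+01]
knobtop [114. 264.] [179.  51.] [0.478 0.092 0.099]
kn1 [ 76. 273.] [154.  37.] [0.473 0.115 0.099]
kn2 [151. 256.] [203.  66.] [0.482 0.07  0.099]
handletop [597. 134.] [556. 145.] [ 0.54  -0.192  0.171]
padtop [401. 208.] [388. 244.] [ 0.516 -0.082  0.058]
```

```bash
cat >> jig.py <<'E'
def go(P,ydir):
    """tool-frame shift (mm) to TCP target P and turn about tool z (deg) to bring tool y to heading ydir (deg, mod 180); also tilt"""
    o=r.get_obs(); R=cv2.Rodrigues(np.array(o["orientation"]))[0]
    d=R.T@(np.array(P)-o["tcp_pos"])*1000
    a=np.degrees(np.arctan2(R[1,1],R[0,1])); t=(a-ydir+90)%180-90
    print("shift",d.round(1),"rz",round(t,1),"| jig",inv(o["tcp_pos"]).round(1),"zax",R[:,2].round(3),"F",np.array(o["contact_force"]).round(1),"w",round(o["grip_width"]*1000,1),o["gripper_force"],"t",o["clock"],"j",np.array(o["joints"]).round(2))
yx=np.degrees(yaw)
E
python3 - <<'E'
from jig import *
f=cv2.imread("pics/top0.png"); g=f.max(2)
u0=proj("top",J(.178,0,.099))[0].astype(int); m=np.zeros_like(g); 
sub=g[u0[1]-9:u0[1]+10,u0[0]-11:u0[0]+12]; print(sub)
ys,xs=np.where(sub<75); pts=np.array([onz("top",(x+u0[0]-11,y+u0[1]-9),.097)[:2] for x,y in zip(xs,ys)])
c=pts.mean(0); w=np.linalg.svd(pts-c)[2][0]; print(len(pts),inv(np.r_[c,.099]),"head",np.degrees(np.arctan2(w[1],w[0])),yx)
for s in [(442,312),(450,312),(525,250)]:
    print("flap",tri(np.array(s)/1.5625,np.array((462,303))/1.5625))
go(J(.178,0,.16),yx-90)
E
```

```text
[[184 185 185 179 161 165 175 183 183 181 181 180 178 180 181 178 172 174
  169 160 164 157 146]
 [184 183 183 178 170 174 177 178 179 180 180 173 173 180 185 184 181 178
  171 167 171 161 145]
 [182 182 180 175 173 178 180 175 174 179 184 181 179 185 191 193 193 193
  187 181 174 156 139]
 [181 181 175 167 174 183 185 182 180 185 191 191 193 193 193 189 187 185
  183 172 153 133 130]
 [176 177 171 171 182 189 192 194 192 193 192 188 186 186 184 168 152 148
  152 149 140 128 129]
 [176 182 176 181 189 194 194 189 187 184 177 163 154 153 155 143 132 129
  133 134 133 124 121]
 [185 191 186 184 184 184 179 161 153 153 158 158 152 148 142 133 126 128
  130 133 132 126 119]
 [188 187 175 159 147 152 150 132 128 140 157 165 167 163 147 118 107 117
  126 129 133 130 126]
 [181 183 168 152 137 132 117 105 103 117 138 148 142 130 111  82  71  90
  118 131 136 136 134]
 [180 187 181 178 171 137  94  68  62  87 126 144 125  87  63  53  44  62
   94 121 129 132 131]
 [182 188 193 192 185 145  86  44  44  68 116 138 117  75  44  31  34  42
   66  91 103 105 104]
 [181 188 196 196 187 152  96  49
[... 564 characters left out ...]
90 190 186 169 147 137 135 148 158 157 151 140 132 142 144
  153 164 172 174 174]
 [190 187 185 187 187 186 177 160 148 131 137 149 154 150 157 165 173 176
  181 188 193 190 182]]
28 [175.97165504   3.00612752  99.        ] head -85.30431324078525 102.33133363065834
flap (array([ 0.56218933, -0.17806846,  0.17676969]), np.float64(0.0103598107660916))
flap (array([ 0.56835823, -0.18140854,  0.17524524]), np.float64(0.0026037379793278706))
flap (array([ 0.598543  , -0.21185565,  0.28409237]), np.float64(0.13435828739557662))
shift [-393.2 -388.1   93.1] rz 52.5 | jig [725.4  75.8 252.4] zax [-0.001 -0.002 -1.   ] F [-0.9 -0.7 -0.2] w 85.6 0.0 t 0.1 j [-1.24  0.48  0.02  1.56 -0.01  1.11 -0.08]
```

```bash
python3 - <<'E'
from jig import *
# flap corners: clamp side & others
for s in [(567,58),(567,50),(485,22)]:
    p,e=tri(S(s),T((570,92))); print(s,p.round(3),round(e,4),inv(p).round(0))
f=cv2.imread("pics/scene0.png")[115:235,220:350]; cv2.imwrite("pics/flap.png",cv2.resize(f,None,fx=5,fy=5,interpolation=cv2.INTER_CUBIC))
E
```

```text
(567, 58) [ 0.557 -0.174  0.203] 0.0013 [-99. -21. 203.]
(567, 50) [ 0.557 -0.173  0.207] 0.0006 [-98. -21. 207.]
(485, 22) [ 0.537 -0.164  0.227] 0.0349 [-84.  -4. 227.]
```

View pics/flap.png

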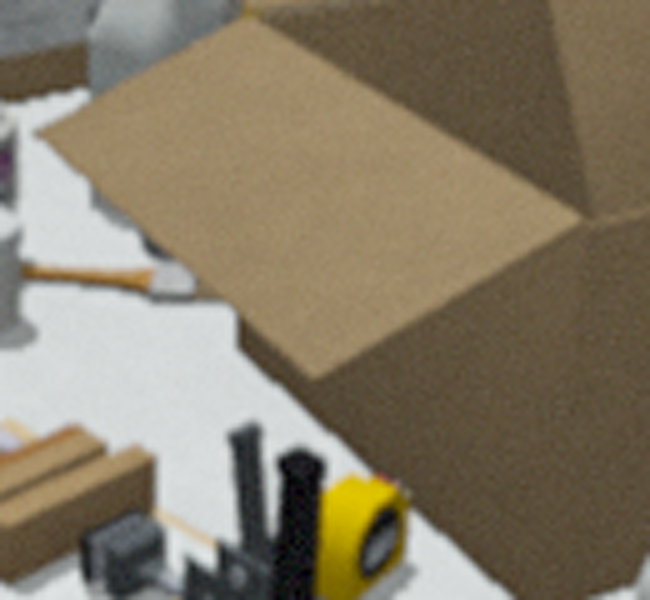

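The flap's near corner is at (318,378) in this crop. It triangulates to jig (-99, -21, 205) mm, so it overhangs the clamp. I'll squeeze with the tool tilted and reaching in from the robot side. The knob comes first.

Emit:
step_arm:
  moves:
    - {"dx": -33,"dy": -32,"gripper": 1}
    - {"dx": -33,"dy": -32}
    - {"dx": -33,"dy": -32}
    - {"dx": -33,"dy": -32}
    - {"dx": -33,"dy": -32}
    - {"dx": -33,"dy": -32}
    - {"dx": -33,"dy": -32}
    - {"dx": -33,"dy": -32}
    - {"dx": -33,"dy": -32}
    - {"dx": -33,"dy": -32}
    - {"dx": -33,"dy": -33}
    - {"dx": -30,"dy": -35}
    - {"rz": 10}
    - {"rz": 10}
    - {"rz": 10}
    - {"rz": 10}
    - {"rz": 10}
    - {"rz": 10}
    - {}

```text
invalid input at $.moves[0]: expected keys rx, ry, rz, dx, dy, dz, gripper
```

```bash
python3 - <<'E'
from jig import *
go(J(.178,0,.16),yx-90-7.6)
go(J(.178,0,.092),yx-90-7.6)
p,e=tri(np.array([227.2,141.2]),np.array((291,297.))/1.5625);print(p,e,inv(p))
E
```

```text
shift [-393.2 -388.1   93.1] rz 60.1 | jig [725.4  75.8 252.4] zax [-0.001 -0.002 -1.   ] F [-0.9 -0.7 -0.2] w 85.6 0.0 t 0.1 j [-1.24  0.48  0.02  1.56 -0.01  1.11 -0.08]
shift [-393.2 -388.   161.1] rz 60.1 | jig [725.4  75.8 252.4] zax [-0.001 -0.002 -1.   ] F [-0.9 -0.7 -0.2] w 85.6 0.0 t 0.1 j [-1.24  0.48  0.02  1.56 -0.01  1.11 -0.08]
[0.58087065 0.19113681 0.20442639] 0.0037470132864766484 [ 252.74912329 -122.12404786  204.42639464]
```

Emit:
step_arm:
  moves:
    - {"rx": 0,"ry": 0,"rz": 0,"dx": -33,"dy": -32,"dz": 0,"gripper": 1}
    - {"rx": 0,"ry": 0,"rz": 0,"dx": -33,"dy": -32,"dz": 0,"gripper": 1}
    - {"rx": 0,"ry": 0,"rz": 0,"dx": -33,"dy": -32,"dz": 0,"gripper": 1}
    - {"rx": 0,"ry": 0,"rz": 0,"dx": -33,"dy": -32,"dz": 0,"gripper": 1}
    - {"rx": 0,"ry": 0,"rz": 0,"dx": -33,"dy": -32,"dz": 0,"gripper": 1}
    - {"rx": 0,"ry": 0,"rz": 0,"dx": -33,"dy": -32,"dz": 0,"gripper": 1}
    - {"rx": 0,"ry": 0,"rz": 0,"dx": -33,"dy": -32,"dz": 0,"gripper": 1}
    - {"rx": 0,"ry": 0,"rz": 0,"dx": -33,"dy": -32,"dz": 0,"gripper": 1}
    - {"rx": 0,"ry": 0,"rz": 0,"dx": -33,"dy": -33,"dz": 0,"gripper": 1}
    - {"rx": 0,"ry": 0,"rz": 0,"dx": -33,"dy": -33,"dz": 0,"gripper": 1}
    - {"rx": 0,"ry": 0,"rz": 0,"dx": -33,"dy": -33,"dz": 0,"gripper": 1}
    - {"rx": 0,"ry": 0,"rz": 0,"dx": -30,"dy": -33,"dz": 0,"gripper": 1}
    - {"rx": 0,"ry": 0,"rz": 10,"dx": 0,"dy": 0,"dz": 15,"gripper": 1}
    - {"rx": 0,"ry": 0,"rz": 10,"dx": 0,"dy": 0,"dz": 15,"gripper": 0.5}
    - {"rx": 0,"ry": 0,"rz": 10,"dx": 0,"dy": 0,"dz": 15,"gripper": 0.3}
    - {"rx": 0,"ry": 0,"rz": 10,"dx": 0,"dy": 0,"dz": 15,"gripper": 0.2}
    - {"rx": 0,"ry": 0,"rz": 10,"dx": 0,"dy": 0,"dz": 15,"gripper": 0.2}
    - {"rx": 0,"ry": 0,"rz": 10,"dx": 0,"dy": 0,"dz": 15,"gripper": 0.2}
    - {"rx": 0,"ry": 0,"rz": 0,"dx": 0,"dy": 0,"dz": 0,"gripper": 0.2}

```text
clock: 2.48
tcp_pos: [0.4767, 0.0926, 0.1623]
orientation: [-2.123, -2.315, 0.004]
contact_force: [0.6, -0.5, -0.9]
grip_width: 0.0514
gripper_force: 0.0
```

```bash
python3 - <<'E'
from jig import *
go(J(.178,0,.091),yx-90-7.6)
f=r.grab_frame("scene"); f=f[150:285,150:325]; cv2.imwrite("pics/s1.png",cv2.resize(f,None,fx=4.4,fy=4.4,interpolation=cv2.INTER_CUBIC))
E
```

```text
shift [-0.6  1.  71.3] rz 0.2 | jig [178.8   0.7 162.3] zax [-0.003 -0.001 -1.   ] F [ 0.6 -0.5 -0.9] w 51.4 0.0 t 2.475 j [-0.67  0.3   0.42  2.11 -0.17  0.77 -0.06]
```

View pics/s1.png

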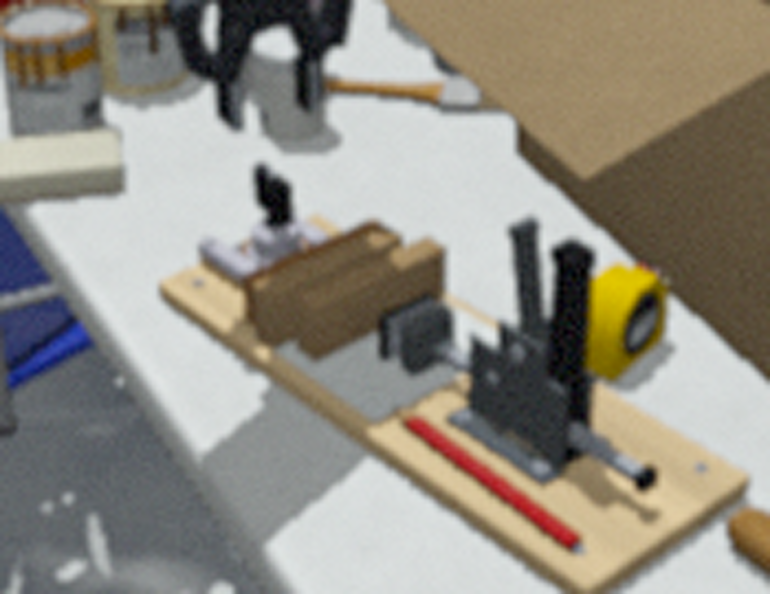

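The open fingers sit above the knob at (270,190), on either side of it and centred. Next is descending and gripping.

Emit:
step_arm:
  grip_force: 70
  moves:
    - {"rx": 0,"ry": 0,"rz": 0,"dx": 0,"dy": 0,"dz": 24,"gripper": 0.2}
    - {"rx": 0,"ry": 0,"rz": 0,"dx": 0,"dy": 0,"dz": 24,"gripper": 0.2}
    - {"rx": 0,"ry": 0,"rz": 0,"dx": 0,"dy": 0,"dz": 22,"gripper": 0.2}
    - {"rx": 0,"ry": 0,"rz": 0,"dx": 0,"dy": 0,"dz": 0,"gripper": 0.0}
    - {"rx": 0,"ry": 0,"rz": 0,"dx": 0,"dy": 0,"dz": 0,"gripper": -1}
    - {"rx": 0,"ry": 0,"rz": 0,"dx": 0,"dy": 0,"dz": 0,"gripper": -1}
    - {"rx": 0,"ry": 0,"rz": 0,"dx": 0,"dy": 0,"dz": 0,"gripper": -1}
    - {"rx": 0,"ry": 0,"rz": 0,"dx": 0,"dy": 0,"dz": 0,"gripper": -1}
    - {"rx": 0,"ry": 0,"rz": 0,"dx": 0,"dy": 0,"dz": 0,"gripper": -1}

```text
clock: 3.65
tcp_pos: [0.4776, 0.093, 0.0935]
orientation: [-2.125, -2.314, -0.0]
contact_force: [-2.6, -0.7, 2.9]
grip_width: 0.0117
gripper_force: 70.7
```

```bash
python3 - <<'E'
from jig import *
go(J(.178,0,.081),yx-90-7.6)
E
```

```text
shift [-0.9 -0.2 12.5] rz 0.1 | jig [178.9  -0.3  93.5] zax [-0.  0. -1.] F [-2.6 -0.7  2.9] w 11.7 70.70332646369934 t 3.65 j [-0.62  0.42  0.37  2.15 -0.26  0.61  0.02]
```

Emit:
step_arm:
  moves:
    - {"rx": 0,"ry": 0,"rz": 0,"dx": 0,"dy": 0,"dz": 3,"gripper": -1}
    - {"rx": 0,"ry": 0,"rz": 0,"dx": 0,"dy": 0,"dz": 3,"gripper": -1}
    - {"rx": 0,"ry": 0,"rz": 0,"dx": 0,"dy": 0,"dz": 3,"gripper": -1}
    - {"rx": 0,"ry": 0,"rz": 0,"dx": 0,"dy": 0,"dz": 1,"gripper": -1}
    - {"rx": 0,"ry": 0,"rz": 0,"dx": 0,"dy": 0,"dz": 0,"gripper": -1}
    - {"rx": 0,"ry": 0,"rz": 0,"dx": 0,"dy": 0,"dz": 0,"gripper": -1}

```text
clock: 4.4
tcp_pos: [0.4779, 0.093, 0.0843]
orientation: [-2.125, -2.313, -0.001]
contact_force: [-7.4, -0.4, 20.8]
grip_width: 0.0119
gripper_force: 73.5
```

```bash
python3 - <<'E'
from jig import *
go(J(.178,0,.081),yx-90-7.6)
E
```

```text
shift [-0.9 -0.4  3.3] rz 0.1 | jig [178.8  -0.6  84.3] zax [-0.     0.001 -1.   ] F [-7.4 -0.4 20.8] w 11.9 73.51353764533997 t 4.4 j [-0.61  0.44  0.36  2.15 -0.27  0.59  0.03]
```

Emit:
step_arm:
  moves:
    - {"rx": 0,"ry": 0,"rz": 6,"dx": 0,"dy": 0,"dz": 0,"gripper": -1}
    - {"rx": 0,"ry": 0,"rz": 8,"dx": 0,"dy": 0,"dz": 0,"gripper": -1}
    - {"rx": 0,"ry": 0,"rz": 8,"dx": 0,"dy": 0,"dz": 0,"gripper": -1}
    - {"rx": 0,"ry": 0,"rz": 8,"dx": 0,"dy": 0,"dz": 0,"gripper": -1}
    - {"rx": 0,"ry": 0,"rz": 0,"dx": 0,"dy": 0,"dz": 0,"gripper": -1}

```text
clock: 5.03
tcp_pos: [0.4774, 0.093, 0.0843]
orientation: [-2.652, -1.682, 0.001]
contact_force: [-9.0, -0.3, 24.5]
grip_width: 0.0117
gripper_force: 73.8
```

```bash
python3 - <<'E'
from jig import *
go(J(.178,0,.081),yx-90-83); print(r.get_obs()["moment"])
E
```

```text
shift [-0.8  0.6  3.2] rz 45.4 | jig [ 1.79e+02 -1.00e-01  8.43e+01] zax [-0.001  0.001 -1.   ] F [-9.  -0.3 24.5] w 11.7 73.82884740829468 t 5.025 j [-0.72  0.46  0.5   2.16 -0.39  0.6  -0.39]
[-0.12474608  2.07826711 -0.02472563]
```

Turning smoothly, no resisting moment. Continuing to the end.

Emit:
step_arm:
  moves:
    - {"rx": 0,"ry": 0,"rz": 8,"dx": 0,"dy": 0,"dz": 0,"gripper": -1}
    - {"rx": 0,"ry": 0,"rz": 8,"dx": 0,"dy": 0,"dz": 0,"gripper": -1}
    - {"rx": 0,"ry": 0,"rz": 8,"dx": 0,"dy": 0,"dz": 0,"gripper": -1}
    - {"rx": 0,"ry": 0,"rz": 8,"dx": 0,"dy": 0,"dz": 0,"gripper": -1}
    - {"rx": 0,"ry": 0,"rz": 8,"dx": 0,"dy": 0,"dz": 0,"gripper": -1}
    - {"rx": 0,"ry": 0,"rz": 6,"dx": 0,"dy": 0,"dz": 0,"gripper": -1}
    - {"rx": 0,"ry": 0,"rz": 3,"dx": 0,"dy": 0,"dz": 0,"gripper": -1}
    - {"rx": 0,"ry": 0,"rz": 0,"dx": 0,"dy": 0,"dz": 0,"gripper": -1}

```text
clock: 6.02
tcp_pos: [0.4769, 0.0936, 0.0842]
orientation: [-3.109, -0.441, 0.004]
contact_force: [-11.0, -0.1, 27.9]
grip_width: 0.0118
gripper_force: 80.1
```

```bash
python3 - <<'E'
from jig import *
go(J(.178,0,.081),yx-90-83); print(r.get_obs()["moment"])
E
```

```text
shift [0.2 1.7 3.2] rz -3.2 | jig [179.6   0.3  84.2] zax [-0.003  0.001 -1.   ] F [-11.   -0.1  27.9] w 11.8 80.14594316482544 t 6.025 j [-0.89  0.53  0.73  2.17 -0.59  0.65 -1.04]
[0.02667195 2.56813129 1.48234324]
```

Emit:
step_arm:
  moves:
    - {"rx": 0,"ry": 0,"rz": 0,"dx": 0,"dy": 0,"dz": -1,"gripper": -1}
    - {"rx": 0,"ry": 0,"rz": 0,"dx": 0,"dy": 0,"dz": -1,"gripper": -0.2}
    - {"rx": 0,"ry": 0,"rz": 0,"dx": 0,"dy": 0,"dz": 0,"gripper": -0.2}
    - {"rx": 0,"ry": 0,"rz": 0,"dx": 0,"dy": 0,"dz": 0,"gripper": -0.2}
    - {"rx": 0,"ry": 0,"rz": 0,"dx": 0,"dy": 0,"dz": -10,"gripper": -0.2}
    - {"rx": 0,"ry": 0,"rz": 0,"dx": 0,"dy": 0,"dz": -30,"gripper": -0.2}
    - {"rx": 0,"ry": 0,"rz": 0,"dx": 0,"dy": 0,"dz": -40,"gripper": -0.2}
    - {"rx": 0,"ry": 0,"rz": 0,"dx": 0,"dy": 0,"dz": -40,"gripper": 0}
    - {"rx": 0,"ry": 0,"rz": 0,"dx": 0,"dy": 0,"dz": 0,"gripper": 1}

```text
clock: 7.15
tcp_pos: [0.4796, 0.0931, 0.2081]
orientation: [-3.109, -0.433, -0.009]
contact_force: [0.3, -0.5, 0.6]
grip_width: 0.0596
gripper_force: 0.0
```

```bash
python3 - <<'E'
from jig import *
go(J(-.09,.11,.26),yx)
fs=r.grab_frame("scene"); ft=r.grab_frame("top"); cv2.imwrite("pics/s2f.png",fs); cv2.imwrite("pics/t2f.png",ft)
a=cv2.resize(fs[180:285,180:325],None,fx=4,fy=4,interpolation=cv2.INTER_CUBIC); b=cv2.resize(ft[190:255,200:330],None,fx=4.4615,fy=2.6*1.7,interpolation=cv2.INTER_CUBIC)[:,:580]
cv2.imwrite("pics/s2.png",a)
E
```

```text
shift [-128.2  261.1  -53. ] rz 3.5 | jig [178.6  -2.2 208.1] zax [ 0.005  0.003 -1.   ] F [ 0.3 -0.5  0.6] w 59.6 0.0 t 7.15 j [-1.1   0.32  0.96  2.09 -0.35  0.89 -1.24]
```

View pics/s2.png

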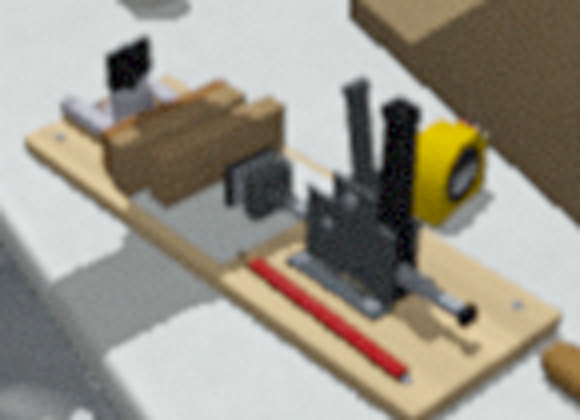

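The knob bar now lies across the jig at (128,65), about 6 mm lower than before, and the end stop gave a moment of 1.5 N m. Next I'll go to the clamp from the robot side and tilt the tool outward under the flap.

Emit:
step_arm:
  grip_force: 25
  moves:
    - {"rx": 0,"ry": 0,"rz": 3.5,"dx": -20,"dy": 0,"dz": -30,"gripper": 1}
    - {"rx": 0,"ry": 0,"rz": 0,"dx": -24,"dy": 30,"dz": -22,"gripper": 1}
    - {"rx": 0,"ry": 0,"rz": 0,"dx": -14,"dy": 42,"dz": 0,"gripper": 1}
    - {"rx": 0,"ry": 0,"rz": 0,"dx": -14,"dy": 42,"dz": 0,"gripper": 1}
    - {"rx": 0,"ry": 0,"rz": 0,"dx": 0,"dy": 42,"dz": 0,"gripper": 1}
    - {"rx": 0,"ry": 0,"rz": 0,"dx": 0,"dy": 42,"dz": 0,"gripper": 1}
    - {"rx": 0,"ry": 0,"rz": 0,"dx": 0,"dy": 42,"dz": 0,"gripper": 1}
    - {"rx": 0,"ry": 0,"rz": 0,"dx": 0,"dy": 43,"dz": 0,"gripper": 1}
    - {"rx": 0,"ry": 0,"rz": 0,"dx": 0,"dy": 0,"dz": 0,"gripper": 1}
    - {"rx": 0,"ry": 9,"rz": 0,"dx": 0,"dy": 0,"dz": 0,"gripper": 1}
    - {"rx": 0,"ry": 9,"rz": 0,"dx": 0,"dy": 0,"dz": 0,"gripper": 1}
    - {"rx": 0,"ry": 9,"rz": 0,"dx": 0,"dy": 0,"dz": 0,"gripper": 1}
    - {"rx": 0,"ry": 0,"rz": 0,"dx": 0,"dy": 0,"dz": 0,"gripper": 1}

```text
clock: 8.88
tcp_pos: [0.4654, -0.199, 0.2557]
orientation: [-2.986, -0.319, -0.714]
contact_force: [0.1, 0.5, -0.3]
grip_width: 0.0855
gripper_force: 0.0
```

```bash
python3 - <<'E'
from jig import *
go(J(-.105,.07,.26),yx)
E
```

```text
shift [ 5.6  1.3 -2.1] rz -0.1 | jig [-103.7   74.   255.7] zax [ 0.441  0.101 -0.892] F [ 0.1  0.5 -0.3] w 85.5 0.0 t 8.875 j [-0.55  0.04  1.06  2.24 -0.63  0.61 -0.38]
```

Emit:
step_arm:
  moves:
    - {"rx": 0,"ry": 6,"rz": 0,"dx": 3,"dy": 0,"dz": 5,"gripper": 1}
    - {"rx": 0,"ry": 6,"rz": 0,"dx": 3,"dy": 0,"dz": 5,"gripper": 1}
    - {"rx": 0,"ry": 6,"rz": 0,"dx": 3,"dy": 0,"dz": 5,"gripper": 1}
    - {"rx": 0,"ry": 5,"rz": 0,"dx": 0,"dy": 0,"dz": 0,"gripper": 1}
    - {"rx": 0,"ry": 0,"rz": 0,"dx": 0,"dy": 0,"dz": 0,"gripper": 1}

```text
clock: 9.5
tcp_pos: [0.4789, -0.1987, 0.2535]
orientation: [-2.836, -0.31, -1.087]
contact_force: [0.0, -0.1, -0.8]
grip_width: 0.0852
gripper_force: 0.0
```

```bash
python3 - <<'E'
from jig import *
go(J(-.104,.005,.140),yx)
E
```

```text
shift [-34.5  -0.8 121.7] rz 0.4 | jig [-106.3   60.7  253.5] zax [ 0.651  0.155 -0.743] F [ 0.  -0.1 -0.8] w 85.2 0.0 t 9.5 j [-0.01  0.08  0.6   2.34 -1.29  0.57  0.3 ]
```

Emit:
step_arm:
  moves:
    - {"rx": 0,"ry": 0,"rz": 0,"dx": -12,"dy": 0,"dz": 15,"gripper": 1}
    - {"rx": 0,"ry": 0,"rz": 0,"dx": -12,"dy": 0,"dz": 15,"gripper": 1}
    - {"rx": 0,"ry": 0,"rz": 0,"dx": -10,"dy": 0,"dz": 20,"gripper": 1}
    - {"rx": 0,"ry": 0,"rz": 0,"dx": 0,"dy": 0,"dz": 0,"gripper": 1}

```text
clock: 10.0
tcp_pos: [0.4807, -0.2, 0.218]
orientation: [-2.853, -0.321, -1.06]
contact_force: [-0.4, 0.4, -0.7]
grip_width: 0.0854
gripper_force: 0.0
```

```bash
python3 - <<'E'
from jig import *
go(J(-.104,.005,.140),yx)
E
```

```text
shift [-9.9 -3.1 94.5] rz 0.6 | jig [-108.    59.2  218. ] zax [ 0.636  0.149 -0.757] F [-0.4  0.4 -0.7] w 85.4 0.0 t 10.0 j [ 0.62  0.16 -0.08  2.32 -1.35  0.47  0.39]
```

Emit:
step_arm:
  moves:
    - {"rx": 0,"ry": 0,"rz": 0,"dx": -3,"dy": 0,"dz": 14,"gripper": 1}
    - {"rx": 0,"ry": 0,"rz": 0,"dx": -3,"dy": -1,"dz": 14,"gripper": 1}
    - {"rx": 0,"ry": 0,"rz": 0,"dx": -3,"dy": -1,"dz": 14,"gripper": 1}
    - {"rx": 0,"ry": 0,"rz": 0,"dx": 0,"dy": -1,"dz": 0,"gripper": 1}
    - {"rx": 0,"ry": 0,"rz": 0,"dx": 0,"dy": 0,"dz": 0,"gripper": 1}

```text
clock: 10.62
tcp_pos: [0.4985, -0.1929, 0.1823]
orientation: [-2.856, -0.324, -1.058]
contact_force: [0.4, -0.0, 0.5]
grip_width: 0.0857
gripper_force: 0.0
```

```bash
python3 - <<'E'
from jig import *
go(J(-.104,.005,.140),yx)
E
```

```text
shift [-0.7 -0.5 55.2] rz 0.6 | jig [-104.9   40.4  182.3] zax [ 0.635  0.146 -0.759] F [ 0.4 -0.   0.5] w 85.7 0.0 t 10.625 j [ 1.16  0.32 -0.74  2.3  -1.36  0.24  0.45]
```

The wrist is nearing its limits (j5, j6), so I'll fit a quick kinematic model to check which posture reaches the clamp.

```bash
cat > kin.py <<'E'
import numpy as np, itertools
from scipy.optimize import least_squares
from scipy.spatial.transform import Rotation as Ro
D=[([-1.2401,.47774,.02237,1.55636,-.01151,1.10933,-.08311],[.28657,.61058,.2524],[-.6837,-3.06604,.00266]),
([-.67,.30,.42,2.11,-.17,.77,-.06],[.4767,.0926,.1623],[-2.123,-2.315,.004]),
([-.62,.42,.37,2.15,-.26,.61,.02],[.4776,.093,.0935],[-2.125,-2.314,0]),
([-.72,.46,.5,2.16,-.39,.6,-.39],[.4774,.093,.0843],[-2.652,-1.682,.001]),
([-.89,.53,.73,2.17,-.59,.65,-1.04],[.4769,.0936,.0842],[-3.109,-.441,.004]),
([-1.1,.32,.96,2.09,-.35,.89,-1.24],[.4796,.0931,.2081],[-3.109,-.433,-.009]),
([-.55,.04,1.06,2.24,-.63,.61,-.38],[.4654,-.199,.2557],[-2.986,-.319,-.714]),
([-.01,.08,.6,2.34,-1.29,.57,.3],[.4789,-.1987,.2535],[-2.836,-.31,-1.087]),
([.62,.16,-.08,2.32,-1.35,.47,.39],[.4807,-.2,.218],[-2.853,-.321,-1.06]),
([1.16,.32,-.74,2.3,-1.36,.24,.45],[.4985,-.1929,.1823],[-2.856,-.324,-1.058])]
Q=np.array([d[0] for d in D]);P=np.array([d[1] for d in D]);O=Ro.from_rotvec([d[2] for d in D])
X=np.eye(3)
def fk(p,s,q):
    q=np.atleast_2d(q); rz=lambda a:Ro.from_rotvec(np.outer(a,X[2])); ry=lambda a:Ro.from_rotvec(np.outer(a,X[1]))
    o1,o5,o7,h,a,b,L,e,f,ox,oy,o3=p
    R=rz(s[0]*q[:,0]+o1); t=np.array([ox,oy,h])+R.apply([0,0,0])
    R=R*ry(q[:,1])*rz(s[1]*q[:,2]+o3); t=t+R.apply([e,0,a])
    R=R*ry(q[:,3]); t=t+R.apply([-e,0,b])
    R=R*rz(s[2]*q[:,4]+o5)*ry(q[:,5]); t=t+R.apply([f,0,L])
    return t,R*rz(s[3]*q[:,6]+o7)
E
cat > fit.py <<'E'
from kin import *
import pickle
best=None
for s in itertools.product((1,-1),repeat=4):
    for k1,k7,k5 in itertools.product((0,1.57,3.14,-1.57),(0,1.57,3.14,-1.57),(0,3.14)):
        def res(p):
            t,R=fk(p,s,Q); return np.r_[(t-P).ravel()*3,(R.inv()*O).as_rotvec().ravel()]
        x=least_squares(res,[k1,k5,k7,.35,.4,.4,.3,0,0,0,0,0],max_nfev=25)
        if best is None or x.cost<best[0]: best=(x.cost,x.x,s,res)
x=least_squares(best[3],best[1]); print(x.cost,best[2],x.x.round(3),np.abs(x.fun).max())
pickle.dump((x.x,best[2]),open("kin.pkl","wb"))
E
timeout 300 python3 fit.py
```

```text
0.006702903449759069 (-1, -1, -1, -1) [-0.035 -0.003  1.545  0.265  0.564  0.493  0.271 -0.028 -0.022  0.03
 -0.028  0.008] 0.04648010876563882
```

```bash
cat > feas.py <<'E'
from kin import *
import pickle
p,s=pickle.load(open("kin.pkl","rb"))
lo=np.array([-2.96,-.34,-1.41,.24,-1.37,.17,-2.96]);hi=np.array([2.96,2.1,1.46,2.44,4.51,1.92,2.96])
ex=np.array([-.2136,.9769,0]);ey=np.array([-.9769,-.2136,0]);O0=np.array([.51554,-.08186,0])
J=lambda x,y,z:O0+x*ex+y*ey+[0,0,z]
rng=np.random.default_rng(0)
def sols(x,y,z,tilt,flip,n=40):
    th=np.radians(tilt); zt=-ey*np.sin(th)-np.array([0,0,np.cos(th)]); yt=-ex*(1-2*flip); R=Ro.from_matrix(np.c_[np.cross(yt,zt),yt,zt]); T=J(x,y,z); best=None
    for _ in range(n):
        q0=lo+(hi-lo)*rng.random(7)
        def f(q):
            t,r=fk(p,s,q); return np.r_[(t[0]-T)*20,(r[0].inv()*R).as_rotvec()*5, .02*(q-(lo+hi)/2)/(hi-lo), .5*np.maximum(0,.12-np.minimum(q-lo,hi-q))]
        v=least_squares(f,q0,bounds=(lo,hi),max_nfev=60)
        if best is None or v.cost<best[0]: best=(v.cost,v.x,np.abs(v.fun[:6]).max())
    return best
if __name__=="__main__":
    for tilt in (25,33,42,55):
        for flip in (0,1):
            b=sols(-.104,.005,.14,tilt,flip); print(tilt,flip,round(b[0],4),round(b[2],3),b[1].round(2),"margin",np.minimum(b[1]-lo,hi-b[1]).min().round(2))
E
timeout 500 python3 feas.py
```

```text
25 0 0.0001 0.0 [ 0.08  0.35  0.34  2.2  -1.02  0.43 -0.07] margin 0.24
25 1 0.0001 0.0 [ 1.39  0.78 -1.29  2.2   1.17  0.55  1.14] margin 0.12
33 0 0.0001 0.0 [ 1.45  0.82 -1.29  2.25  1.42  0.42 -2.17] margin 0.12
33 1 0.0001 0.0 [ 1.45  0.82 -1.29  2.25  1.42  0.42  0.97] margin 0.12
42 0 0.0002 0.0 [ 1.5   0.9  -1.29  2.29  1.85  0.33 -2.5 ] margin 0.12
42 1 0.0001 0.0 [ 1.5   0.9  -1.29  2.29  1.85  0.33  0.65] margin 0.12
55 0 0.0002 0.0 [ 1.41  0.75 -1.05  2.33  3.51  0.29  2.12] margin 0.11
55 1 0.0002 0.0 [ 1.54  0.98 -1.24  2.33  2.77  0.29 -0.14] margin 0.11
```

```bash
cat > f2.py <<'E'
from feas import *
def br(x,y,z,tilt,dyaw,rxx=0,seeds=12):
    th=np.radians(tilt); zt=-ey*np.sin(th)-np.array([0,0,np.cos(th)]); yt=-ex; R0=np.c_[np.cross(yt,zt),yt,zt]
    R=Ro.from_rotvec([0,0,np.radians(dyaw)])*Ro.from_matrix(R0)*Ro.from_rotvec([np.radians(rxx),0,0]);T=J(x,y,z);best=None
    for k in range(seeds):
        q0=np.clip(np.array([.08,.35,.34,2.2,-1.02,.43,-.07])+rng.normal(0,.4,7),lo+.01,hi-.01); q0[4]=min(q0[4],-.3)
        def f(q):
            t,r=fk(p,s,q); return np.r_[(t[0]-T)*20,(r[0].inv()*R).as_rotvec()*5, 1*np.maximum(0,.25-np.minimum(q-lo,hi-q))]
        v=least_squares(f,q0,bounds=(lo,hi),max_nfev=60)
        if v.x[4]<.3 and (best is None or v.cost<best.cost): best=v
    print(tilt,dyaw,rxx,round(best.cost,4),best.x.round(2),"margin",np.minimum(best.x-lo,hi-best.x).min().round(3),np.abs(best.fun[:6]).max().round(3))
for tilt in (25,30,35,40): br(-.104,.005,.14,tilt,0)
br(-.104,.005,.14,35,-6); br(-.104,.005,.14,35,6)
br(-.104,.005,.14,35,0,8); br(-.104,.005,.14,35,0,-8)
E
timeout 500 python3 f2.py
```

```text
25 0 0 0.0 [-0.1   0.38  0.55  2.2  -1.12  0.5   0.01] margin 0.242 0.001
30 0 0 0.0048 [ 0.32  0.34  0.09  2.23 -1.17  0.36  0.11] margin 0.188 0.034
35 0 0 0.0342 [ 0.73  0.36 -0.36  2.25 -1.24  0.25  0.24] margin 0.081 0.104
40 0 0 0.0997 [ 1.04  0.43 -0.7   2.26 -1.3   0.17  0.37] margin 0.0 0.205
35 -6 0 0.065 [ 0.68  0.35 -0.34  2.26 -1.26  0.19  0.14] margin 0.018 0.173
35 6 0 0.0123 [ 0.75  0.37 -0.35  2.24 -1.19  0.32  0.31] margin 0.149 0.055
35 0 8 0.0008 [ 0.8   0.4  -0.37  2.22 -1.14  0.4   0.2 ] margin 0.222 0.01
35 0 -8 0.1321 [ 0.45  0.32 -0.12  2.26 -1.35  0.17  0.25] margin 0.0 0.286
```

Emit:
step_arm:
  moves:
    - {"rx": 0,"ry": -4,"rz": 0,"dx": 0,"dy": 0,"dz": -10,"gripper": 1}
    - {"rx": 0,"ry": -4,"rz": 0,"dx": 0,"dy": 0,"dz": -5,"gripper": 1}
    - {"rx": 0,"ry": -3,"rz": 0,"dx": 0,"dy": 0,"dz": 0,"gripper": 1}
    - {"rx": 0,"ry": 0,"rz": 0,"dx": 0,"dy": 0,"dz": 0,"gripper": 1}

```text
clock: 11.12
tcp_pos: [0.4916, -0.1939, 0.1945]
orientation: [-2.957, -0.342, -0.804]
contact_force: [0.4, 0.0, -0.2]
grip_width: 0.0854
gripper_force: 0.0
```

```bash
python3 - <<'E'
from jig import *
go(J(-.104,.008,.138),yx)
E
```

```text
shift [ 5.3  0.1 68.6] rz 0.8 | jig [-104.3   47.3  194.5] zax [ 0.493  0.113 -0.862] F [ 0.4  0.  -0.2] w 85.4 0.0 t 11.125 j [ 0.75  0.21 -0.34  2.23 -0.74  0.37 -0.27]
```

Emit:
step_arm:
  moves:
    - {"rx": 0,"ry": 0,"rz": 0,"dx": 1,"dy": 0,"dz": 12,"gripper": 1}
    - {"rx": 0,"ry": 0,"rz": 0,"dx": 1,"dy": 0,"dz": 12,"gripper": 1}
    - {"rx": 0,"ry": 0,"rz": 0,"dx": 1,"dy": 0,"dz": 12,"gripper": 1}
    - {"rx": 0,"ry": 0,"rz": 0,"dx": 0,"dy": 0,"dz": 0,"gripper": 1}

```text
clock: 11.62
tcp_pos: [0.5102, -0.1897, 0.1618]
orientation: [-2.955, -0.335, -0.798]
contact_force: [0.1, 0.3, 0.7]
grip_width: 0.0852
gripper_force: 0.0
```

```bash
python3 - <<'E'
from jig import *
go(J(-.104,.008,.138),yx)
E
```

```text
shift [ 5.5  0.1 30.7] rz 0.6 | jig [-104.2   28.2  161.8] zax [ 0.49   0.116 -0.864] F [0.1 0.3 0.7] w 85.2 0.0 t 11.625 j [ 0.75  0.29 -0.38  2.23 -0.77  0.28 -0.24]
```

Emit:
step_arm:
  moves:
    - {"rx": 0,"ry": -2,"rz": 0,"dx": 2,"dy": 0,"dz": 8,"gripper": 1}
    - {"rx": 0,"ry": -2,"rz": 0,"dx": 2,"dy": 0,"dz": 8,"gripper": 1}
    - {"rx": 0,"ry": 0,"rz": 0,"dx": 2,"dy": 0,"dz": 7,"gripper": 1}
    - {"rx": 0,"ry": 0,"rz": 0,"dx": 0,"dy": 0,"dz": 0,"gripper": 1}

```text
clock: 12.12
tcp_pos: [0.5261, -0.186, 0.1453]
orientation: [-2.989, -0.34, -0.699]
contact_force: [0.1, -0.3, 0.3]
grip_width: 0.0855
gripper_force: 0.0
```

```bash
python3 - <<'E'
from jig import *
go(J(-.104,.01,.142),yx)
fs=r.grab_frame("scene"); cv2.imwrite("pics/s3f.png",fs); f=fs[140:285,180:325]; cv2.imwrite("pics/s3.png",cv2.resize(f,None,fx=4,fy=4,interpolation=cv2.INTER_CUBIC))
E
```

```text
shift [0.2 0.  3.8] rz 0.7 | jig [-104.    11.9  145.3] zax [ 0.432  0.101 -0.896] F [ 0.1 -0.3  0.3] w 85.5 0.0 t 12.125 j [ 0.56  0.33 -0.23  2.18 -0.62  0.3  -0.42]
```

View pics/s3.png

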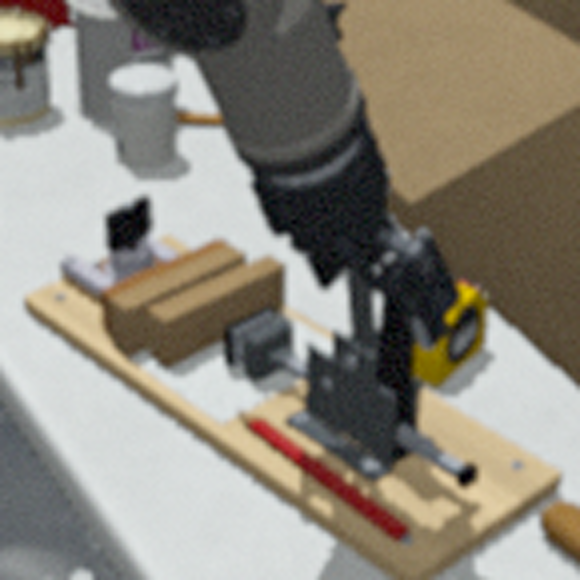

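The fingers straddle the handle and trigger at (400,330), clear of the flap, and the pad at (255,345) and boards are visible. One trial stroke.

Emit:
step_arm:
  grip_force: 25
  moves:
    - {"rx": 0,"ry": 0,"rz": 0.7,"dx": 0,"dy": 0,"dz": 3,"gripper": 0.7}
    - {"rx": 0,"ry": 0,"rz": 0,"dx": 0,"dy": 0,"dz": 0,"gripper": 0.25}
    - {"rx": 0,"ry": 0,"rz": 0,"dx": 0,"dy": 0,"dz": 0,"gripper": 0.1}
    - {"rx": 0,"ry": 0,"rz": 0,"dx": 0,"dy": 0,"dz": 0,"gripper": -0.1}
    - {"rx": 0,"ry": 0,"rz": 0,"dx": 0,"dy": 0,"dz": 0,"gripper": -0.15}
    - {"rx": 0,"ry": 0,"rz": 0,"dx": 0,"dy": 0,"dz": 0,"gripper": -0.15}
    - {"rx": 0,"ry": 0,"rz": 0,"dx": 0,"dy": 0,"dz": 0,"gripper": -0.15}

```text
clock: 13.05
tcp_pos: [0.5267, -0.184, 0.1431]
orientation: [-2.986, -0.324, -0.695]
contact_force: [-4.3, 5.3, 6.6]
grip_width: 0.0367
gripper_force: 14.2
```

```bash
cat > pad.py <<'E'
from jig import *
import sys
go(J(-.104,.01,.142),yx)
fs=r.grab_frame("scene"); cv2.imwrite(f"pics/{sys.argv[1]}f.png",fs)
# profile along jig x at near pad side (y=.024,z=.04) & pad top line z=.055,y=0 : print gray
ref=cv2.imread("pics/s3f.png")
xs=np.arange(-.03,.125,.0025)
for y,z in ((.018,.0585),):
    uv=proj("scene",np.array([J(x,y,z) for x in xs])).astype(np.float32)
    for im in (ref,fs):
        v=cv2.remap(cv2.GaussianBlur(im,(0,0),.5),uv[:,:1],uv[:,1:],cv2.INTER_LINEAR).reshape(len(xs),3).mean(1); print(*v.astype(int))
E
python3 pad.py s4
```

```text
shift [0.3 1.8 1.4] rz 0.2 | jig [-102.2   10.9  143.1] zax [ 0.43   0.104 -0.897] F [-4.3  5.3  6.6] w 36.7 14.249768103472888 t 13.05 j [ 0.56  0.33 -0.23  2.19 -0.63  0.3  -0.43]
145 137 123 109 104 97 91 85 71 58 51 48 52 62 73 83 87 88 89 87 87 91 96 99 85 69 59 57 60 65 69 70 72 72 71 73 74 75 81 90 103 116 128 138 141 142 140 135 128 120 108 100 100 110 123 133 137 140 139 136 133 129
149 151 152 152 150 137 122 113 102 99 93 84 70 56 49 48 57 66 76 83 88 87 89 90 96 104 106 95 73 55 56 61 66 70 73 76 78 79 82 89 99 114 128 138 140 141 140 134 127 118 107 100 101 111 125 137 139 140 140 137 134 132
```

Emit:
step_arm:
  moves:
    - {"rx": 0,"ry": 0,"rz": 0,"dx": 0,"dy": -1,"dz": 0,"gripper": 0.7}
    - {"rx": 0,"ry": 0,"rz": 0,"dx": 0,"dy": -1,"dz": 0,"gripper": 0.7}
    - {"rx": 0,"ry": 0,"rz": 0,"dx": 0,"dy": 0,"dz": 0,"gripper": 0.7}
    - {"rx": 0,"ry": 0,"rz": 0,"dx": 0,"dy": 0,"dz": 0,"gripper": 0.7}
    - {"rx": 0,"ry": 0,"rz": 0,"dx": 0,"dy": 0,"dz": 0,"gripper": 0.2}
    - {"rx": 0,"ry": 0,"rz": 0,"dx": 0,"dy": 0,"dz": 0,"gripper": 0.0}
    - {"rx": 0,"ry": 0,"rz": 0,"dx": 0,"dy": 0,"dz": 0,"gripper": -0.16}
    - {"rx": 0,"ry": 0,"rz": 0,"dx": 0,"dy": 0,"dz": 0,"gripper": -0.16}
    - {"rx": 0,"ry": 0,"rz": 0,"dx": 0,"dy": 0,"dz": 0,"gripper": -0.16}
    - {"rx": 0,"ry": 0,"rz": 0,"dx": 0,"dy": 0,"dz": 0,"gripper": 0.7}
    - {"rx": 0,"ry": 0,"rz": 0,"dx": 0,"dy": 0,"dz": 0,"gripper": 0.7}
    - {"rx": 0,"ry": 0,"rz": 0,"dx": 0,"dy": 0,"dz": 0,"gripper": 0.7}
    - {"rx": 0,"ry": 0,"rz": 0,"dx": 0,"dy": 0,"dz": 0,"gripper": 0.7}
    - {"rx": 0,"ry": 0,"rz": 0,"dx": 0,"dy": 0,"dz": 0,"gripper": 0.2}
    - {"rx": 0,"ry": 0,"rz": 0,"dx": 0,"dy": 0,"dz": 0,"gripper": 0.0}
    - {"rx": 0,"ry": 0,"rz": 0,"dx": 0,"dy": 0,"dz": 0,"gripper": -0.16}
    - {"rx": 0,"ry": 0,"rz": 0,"dx": 0,"dy": 0,"dz": 0,"gripper": -0.16}
    - {"rx": 0,"ry": 0,"rz": 0,"dx": 0,"dy": 0,"dz": 0,"gripper": -0.16}

```text
clock: 15.35
tcp_pos: [0.527, -0.1839, 0.1436]
orientation: [-2.989, -0.321, -0.698]
contact_force: [-4.3, 1.8, 6.8]
grip_width: 0.0365
gripper_force: 20.8
```

```bash
python3 pad.py s5
```

```text
shift [-0.2  1.9  1.7] rz 0.0 | jig [-102.1   10.6  143.6] zax [ 0.432  0.101 -0.896] F [-4.3  1.8  6.8] w 36.5 20.805446477606893 t 15.35 j [ 0.56  0.33 -0.23  2.19 -0.63  0.3  -0.43]
145 137 123 109 104 97 91 85 71 58 51 48 52 62 73 83 87 88 89 87 87 91 96 99 85 69 59 57 60 65 69 70 72 72 71 73 74 75 81 90 103 116 128 138 141 142 140 135 128 120 108 100 100 110 123 133 137 140 139 136 133 129
110 117 125 137 145 150 155 155 153 154 151 145 133 116 106 100 89 78 65 53 47 48 54 62 71 80 86 90 90 90 90 95 99 91 78 61 55 62 74 88 103 116 128 138 140 141 139 136 129 121 109 102 101 111 124 135 138 141 140 137 134 131
```

Emit:
step_arm:
  moves:
    - {"rx": 0,"ry": 0,"rz": 0,"dx": 0,"dy": 0,"dz": 0,"gripper": 0.7}
    - {"rx": 0,"ry": 0,"rz": 0,"dx": 0,"dy": 0,"dz": 0,"gripper": 0.7}
    - {"rx": 0,"ry": 0,"rz": 0,"dx": 0,"dy": 0,"dz": 0,"gripper": 0.7}
    - {"rx": 0,"ry": 0,"rz": 0,"dx": 0,"dy": 0,"dz": 0,"gripper": 0.7}
    - {"rx": 0,"ry": 0,"rz": 0,"dx": 0,"dy": 0,"dz": 0,"gripper": 0.2}
    - {"rx": 0,"ry": 0,"rz": 0,"dx": 0,"dy": 0,"dz": 0,"gripper": 0.0}
    - {"rx": 0,"ry": 0,"rz": 0,"dx": 0,"dy": 0,"dz": 0,"gripper": -0.13}
    - {"rx": 0,"ry": 0,"rz": 0,"dx": 0,"dy": 0,"dz": 0,"gripper": -0.13}
    - {"rx": 0,"ry": 0,"rz": 0,"dx": 0,"dy": 0,"dz": 0,"gripper": -0.13}

```text
clock: 16.52
tcp_pos: [0.527, -0.1836, 0.1435]
orientation: [-2.989, -0.322, -0.698]
contact_force: [-4.0, 3.2, 5.0]
grip_width: 0.0373
gripper_force: 5.9
```

```bash
python3 pad.py s6
```

```text
shift [-0.2  2.2  1.6] rz 0.1 | jig [-101.8   10.5  143.5] zax [ 0.432  0.101 -0.896] F [-4.   3.2  5. ] w 37.3 5.927496965741739 t 16.525 j [ 0.56  0.33 -0.23  2.19 -0.63  0.3  -0.43]
145 137 123 109 104 97 91 85 71 58 51 48 52 62 73 83 87 88 89 87 87 91 96 99 85 69 59 57 60 65 69 70 72 72 71 73 74 75 81 90 103 116 128 138 141 142 140 135 128 120 108 100 100 110 123 133 137 140 139 136 133 129
106 108 109 117 121 131 141 146 150 153 154 155 155 149 141 130 112 104 101 93 85 73 57 44 47 54 61 72 79 86 87 89 91 95 100 103 100 87 71 61 61 77 96 114 126 133 138 139 138 137 135 133 128 126 129 134 137 139 139 137 134 131
```

Emit:
step_arm:
  moves:
    - {"rx": 0,"ry": 0,"rz": 0,"dx": 0,"dy": 0,"dz": 0,"gripper": 0.7}
    - {"rx": 0,"ry": 0,"rz": 0,"dx": 0,"dy": 0,"dz": 0,"gripper": 0.7}
    - {"rx": 0,"ry": 0,"rz": 0,"dx": 0,"dy": 0,"dz": 0,"gripper": 0.7}
    - {"rx": 0,"ry": 0,"rz": 0,"dx": 0,"dy": 0,"dz": 0,"gripper": 0.7}
    - {"rx": 0,"ry": 0,"rz": 0,"dx": 0,"dy": 0,"dz": 0,"gripper": 0.2}
    - {"rx": 0,"ry": 0,"rz": 0,"dx": 0,"dy": 0,"dz": 0,"gripper": 0.05}
    - {"rx": 0,"ry": 0,"rz": 0,"dx": 0,"dy": 0,"dz": 0,"gripper": 0.05}
    - {"rx": 0,"ry": 0,"rz": 0,"dx": 0,"dy": 0,"dz": 0,"gripper": 0.05}

```text
clock: 17.58
tcp_pos: [0.5268, -0.1823, 0.1432]
orientation: [-2.987, -0.324, -0.696]
contact_force: [-3.6, 5.6, 4.0]
grip_width: 0.0447
gripper_force: 3.1
```

```bash
python3 pad.py s7|sed 2d
```

```text
shift [-0.1  3.5  1.2] rz 0.2 | jig [-100.5   10.4  143.2] zax [ 0.431  0.103 -0.897] F [-3.6  5.6  4. ] w 44.7 3.14769946038723 t 17.575 j [ 0.56  0.33 -0.23  2.19 -0.63  0.3  -0.43]
109 112 112 114 111 111 113 120 134 145 149 155 156 154 153 152 143 131 117 103 97 91 81 71 57 48 47 54 61 72 82 88 89 89 92 96 100 96 84 70 58 61 71 85 101 118 131 136 140 143 141 139 139 140 140 141 141 141 139 138 137 135
```

Emit:
step_arm:
  moves:
    - {"rx": 0,"ry": 0,"rz": 0,"dx": 0,"dy": 0,"dz": 0,"gripper": -0.03}
    - {"rx": 0,"ry": 0,"rz": 0,"dx": 0,"dy": 0,"dz": 0,"gripper": -0.03}
    - {"rx": 0,"ry": 0,"rz": 0,"dx": 0,"dy": 0,"dz": 0,"gripper": -0.03}

```text
clock: 18.0
tcp_pos: [0.5267, -0.1817, 0.1432]
orientation: [-2.986, -0.325, -0.695]
contact_force: [-4.0, 7.5, 5.6]
grip_width: 0.0416
gripper_force: 3.9
```

```bash
python3 pad.py s8|sed 2d
```

```text
shift [-0.2  4.1  1.2] rz 0.2 | jig [-99.9  10.4 143.2] zax [ 0.43   0.104 -0.897] F [-4.   7.5  5.6] w 41.6 3.908647810894763 t 18.0 j [ 0.56  0.33 -0.23  2.19 -0.63  0.3  -0.43]
112 110 106 105 99 102 110 119 135 146 150 153 155 154 153 152 144 131 116 105 100 94 82 69 56 46 47 54 60 71 81 88 89 87 86 86 84 85 83 77 68 65 69 79 97 114 129 136 139 140 139 139 138 138 136 134 136 137 139 139 136 134
```

```bash
python3 - <<'E'
import cv2,numpy as np
L=[cv2.resize(cv2.imread(f"pics/{n}f.png")[212:258,205:268],None,fx=6,fy=6,interpolation=cv2.INTER_CUBIC) for n in("s5","s6","s7","s8")]
cv2.imwrite("pics/c1.png",np.vstack([np.hstack(L[:2]),np.hstack(L[2:])]))
E
```

```text
(no output)
```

View pics/c1.png

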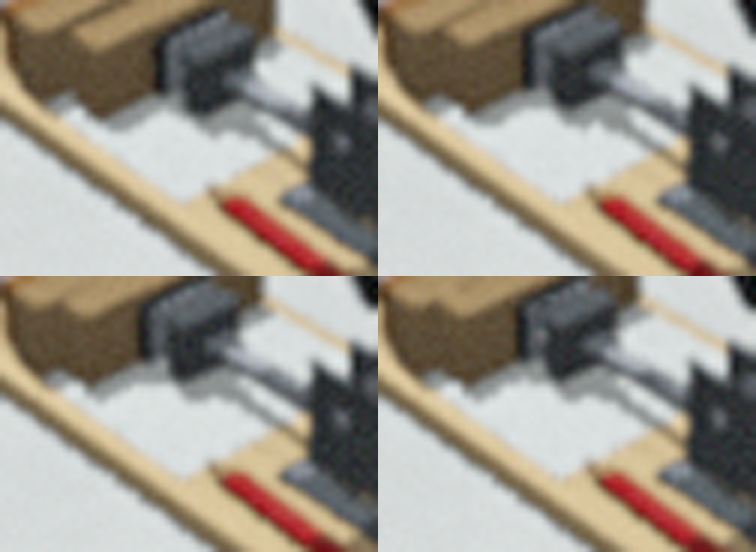

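The panels are s5, s6 / s7, s8. By s7 the boards have closed together and the pad touches board b, and the light band between pad and jaw is narrowing (about x = 150–170). I'll track jaw and pad numerically.

```bash
cat > trk.py <<'E'
from jig import *
import sys
def strip(im):
    xs=np.arange(-.06,.125,.0005); zs=np.arange(.022,.058,.0015)
    g=np.array([[J(x,.023,z) for x in xs] for z in zs]); uv=proj("scene",g.reshape(-1,3)).astype(np.float32).reshape(len(zs),len(xs),2)
    return cv2.remap(im,uv[...,0],uv[...,1],cv2.INTER_CUBIC)
def load(n): return strip(cv2.imread(f"pics/{n}f.png"))
if __name__=="__main__":
    L=[load(n) for n in sys.argv[1:]]
    for n,s in zip(sys.argv[1:],L):
        print(n,*s[6:18].mean((0,2)).astype(int)[60:330:3])
E
python3 trk.py s3 s4 s5 s6 s7 s8
```

```text
s3 143 143 143 144 146 147 147 145 142 136 128 120 110 101 93 83 75 68 61 56 52 50 49 49 49 46 47 51 56 65 76 86 95 100 100 96 90 83 71 53 38 32 39 51 70 89 104 117 122 118 113 107 100 92 85 80 75 71 69 67 66 66 67 68 70 71 72 72 72 73 73 74 75 75 77 79 82 85 88 92 96 101 107 112 117 123 127 130 134 136
s4 158 157 157 157 155 153 153 155 157 160 162 161 159 155 149 140 130 119 109 101 95 87 79 72 63 58 54 51 49 49 47 44 45 50 56 66 79 89 98 101 99 93 86 78 68 56 46 41 42 47 54 63 71 77 81 79 77 74 71 68 66 66 67 68 69 69 70 71 72 73 74 75 75 76 77 79 82 85 89 93 97 102 107 112 117 122 127 131 134 136
s5 169 171 173 176 176 175 174 174 175 176 177 178 177 173 169 166 162 161 161 161 161 160 157 152 145 138 130 120 111 102 94 86 78 70 63 57 54 53 51 49 46 46 47 48 55 63 71 82 91 96 98 98 96 89 78 67 55 42 33 29 31 39 49 57 61 64 67 69 69 71 74 75 76 76 76 77 80 83 88 93 97 102 107 112 116 122 127 132 135 136
s6 169 171 173 176 176 176 176 178 181 184 185 184 182 178 173 170 170 170 168 165 162 160 158 157 158 159 160 160 157 151 141 132 121 111 103 94 86 79 72 65 59 54 52 51 50 48 45 45 47 51 58 65 72 79 88 93 95 94 90 82 70 59 48 38 33 32 37 46 56 65 70 71 73 74 74 74 75 76 77 78 79 81 86 91 97 103 108 112 117 122
s7 169 171 173 175 176 175 176 178 181 184 186 186 185 182 178 175 173 173 174 175 176 175 172 169 165 163 161 161 159 157 155 151 145 136 128 118 111 104 97 88 81 74 67 62 57 52 49 47 45 44 46 51 57 65 76 84 91 97 99 97 92 85 76 65 55 46 38 33 32 35 43 53 62 67 70 73 75 76 76 77 77 79 80 82 84 88 92 96 101 107
s8 169 171 173 175 176 175 176 178 180 183 186 187 186 182 178 175 173 173 174 176 176 175 173 170 166 163 161 160 160 160 158 154 148 142 135 126 117 110 102 94 87 79 71 63 57 52 50 49 48 47 49 50 52 58 69 79 89 95 97 95 93 89 82 71 59 49 39 33 33 37 46 56 66 71 72 74 75 75 75 75 76 77 79 81 84 89 93 97 103 108
```

Emit:
step_arm:
  moves:
    - {"rx": 0,"ry": 0,"rz": 0,"dx": 0,"dy": 0,"dz": 0,"gripper": -0.12}
    - {"rx": 0,"ry": 0,"rz": 0,"dx": 0,"dy": 0,"dz": 0,"gripper": -0.12}
    - {"rx": 0,"ry": 0,"rz": 0,"dx": 0,"dy": 0,"dz": 0,"gripper": -0.12}

```text
clock: 18.42
tcp_pos: [0.5269, -0.1833, 0.1435]
orientation: [-2.988, -0.322, -0.697]
contact_force: [-4.8, 4.3, 6.3]
grip_width: 0.0376
gripper_force: 8.3
```

```bash
python3 pad.py s9|head -1; python3 trk.py s9
```

```text
shift [-0.2  2.5  1.6] rz 0.1 | jig [-101.5   10.6  143.5] zax [ 0.432  0.102 -0.896] F [-4.8  4.3  6.3] w 37.6 8.285586998099461 t 18.425 j [ 0.56  0.33 -0.23  2.19 -0.63  0.3  -0.43]
s9 168 171 173 176 176 175 175 177 181 184 186 187 186 183 179 177 176 177 178 178 178 176 173 169 165 162 160 160 159 161 163 163 161 156 148 138 130 122 113 105 98 90 82 75 68 60 53 49 48 49 51 51 49 50 54 57 64 73 81 86 88 87 81 71 60 50 40 34 32 35 44 55 64 68 69 71 73 74 75 76 76 77 78 80 83 87 92 97 103 107
```

Emit:
step_arm:
  moves:
    - {"rx": 0,"ry": 0,"rz": 0,"dx": 0,"dy": 0,"dz": 0,"gripper": 0.7}
    - {"rx": 0,"ry": 0,"rz": 0,"dx": 0,"dy": 0,"dz": 0,"gripper": 0.7}
    - {"rx": 0,"ry": 0,"rz": 0,"dx": 0,"dy": 0,"dz": 0,"gripper": 0.7}
    - {"rx": 0,"ry": 0,"rz": 0,"dx": 0,"dy": 0,"dz": 0,"gripper": 0.7}
    - {"rx": 0,"ry": 0,"rz": 0,"dx": 0,"dy": 0,"dz": 0,"gripper": 0.2}
    - {"rx": 0,"ry": 0,"rz": 0,"dx": 0,"dy": 0,"dz": 0,"gripper": 0.05}
    - {"rx": 0,"ry": 0,"rz": 0,"dx": 0,"dy": 0,"dz": 0,"gripper": 0.05}

```text
clock: 19.35
tcp_pos: [0.5267, -0.1818, 0.1431]
orientation: [-2.986, -0.325, -0.695]
contact_force: [-4.4, 6.8, 4.9]
grip_width: 0.0446
gripper_force: 3.6
```

```bash
cat >> trk.py <<'E'
    for n,s in zip(sys.argv[1:],L):
        v=s[6:18].mean((0,2))[::3][20:]; k=np.arange(len(v))
        f=lambda a,b,l,up:next(i+(l-v[i])/(v[i+1]-v[i]) for i in range(a,b) if (v[i]<l)==up and (v[i+1]<l)!=up)
        pm=np.argmin(v[55:75])+55; j=f(10,60,100,False); print(n,"jaw",round(j*1.5,1),"jaw-pad",round((pm-j)*1.5,1),"area",int(np.clip(v[int(j)+8:pm]-50,0,None).sum()))
E
python3 pad.py s10|head -1; python3 trk.py s5 s6 s7 s8 s9 s10|grep jaw
```

```text
shift [-0.1  4.   1.2] rz 0.2 | jig [-100.    10.4  143.1] zax [ 0.43   0.104 -0.897] F [-4.4  6.8  4.9] w 44.6 3.6187022924423218 t 19.35 j [ 0.56  0.33 -0.23  2.19 -0.63  0.3  -0.43]
s5 jaw 44.0 jaw-pad 44.5 area 400
s6 jaw 51.6 jaw-pad 45.9 area 355
s7 jaw 56.4 jaw-pad 45.6 area 398
s8 jaw 57.5 jaw-pad 44.5 area 385
s9 jaw 59.7 jaw-pad 42.3 area 260
s10 jaw 59.5 jaw-pad 42.5 area 270
```

Emit:
step_arm:
  moves:
    - {"rx": 0,"ry": 0,"rz": 0,"dx": 0,"dy": 0,"dz": 0,"gripper": -0.01}
    - {"rx": 0,"ry": 0,"rz": 0,"dx": 0,"dy": 0,"dz": 0,"gripper": -0.01}
    - {"rx": 0,"ry": 0,"rz": 0,"dx": 0,"dy": 0,"dz": 0,"gripper": -0.01}
    - {"rx": 0,"ry": 0,"rz": 0,"dx": 0,"dy": 0,"dz": 0,"gripper": -0.01}

```text
clock: 19.9
tcp_pos: [0.5266, -0.1812, 0.1432]
orientation: [-2.985, -0.326, -0.695]
contact_force: [-5.5, 7.6, 7.3]
grip_width: 0.0424
gripper_force: 6.2
```

```bash
python3 pad.py s11|head -1; python3 trk.py s7 s11
```

```text
shift [-0.1  4.6  1.2] rz 0.3 | jig [-99.4  10.5 143.2] zax [ 0.43   0.105 -0.897] F [-5.5  7.6  7.3] w 42.4 6.215442940592766 t 19.9 j [ 0.56  0.33 -0.23  2.19 -0.63  0.3  -0.43]
s7 169 171 173 175 176 175 176 178 181 184 186 186 185 182 178 175 173 173 174 175 176 175 172 169 165 163 161 161 159 157 155 151 145 136 128 118 111 104 97 88 81 74 67 62 57 52 49 47 45 44 46 51 57 65 76 84 91 97 99 97 92 85 76 65 55 46 38 33 32 35 43 53 62 67 70 73 75 76 76 77 77 79 80 82 84 88 92 96 101 107
s11 169 171 173 176 177 175 175 177 181 184 185 186 185 183 180 178 177 177 177 177 176 175 172 169 166 162 161 161 161 163 164 164 161 155 148 138 129 121 112 104 97 90 82 75 68 61 56 53 51 49 49 48 47 48 52 56 63 72 80 85 88 86 81 72 61 51 41 34 32 34 42 52 62 68 70 73 74 74 73 74 75 76 77 80 83 87 90 94 100 104
s7 jaw 56.4 jaw-pad 45.6 area 398
s11 jaw 59.5 jaw-pad 42.5 area 259
```

Emit:
step_arm:
  moves:
    - {"rx": 0,"ry": 0,"rz": 0,"dx": 0,"dy": 0,"dz": 0,"gripper": -0.05}
    - {"rx": 0,"ry": 0,"rz": 0,"dx": 0,"dy": 0,"dz": 0,"gripper": -0.05}
    - {"rx": 0,"ry": 0,"rz": 0,"dx": 0,"dy": 0,"dz": 0,"gripper": -0.05}

```text
clock: 20.32
tcp_pos: [0.5266, -0.1819, 0.1434]
orientation: [-2.986, -0.324, -0.696]
contact_force: [-6.0, 6.5, 7.8]
grip_width: 0.0408
gripper_force: 8.8
```

```bash
python3 pad.py s12|head -1; python3 trk.py s7 s12|grep jaw
```

```text
shift [-0.1  3.9  1.4] rz 0.2 | jig [-100.1   10.5  143.4] zax [ 0.431  0.104 -0.897] F [-6.   6.5  7.8] w 40.8 8.769191812025383 t 20.325 j [ 0.56  0.33 -0.23  2.19 -0.63  0.3  -0.43]
s7 jaw 56.4 jaw-pad 45.6 area 398
s12 jaw 60.5 jaw-pad 43.0 area 310
```

```bash
python3 trk.py s12|head -1; python3 - <<'E'
import cv2,numpy as np
L=[cv2.resize(cv2.imread(f"pics/{n}f.png")[190:258,190:268],None,fx=5,fy=5,interpolation=cv2.INTER_CUBIC) for n in("s7","s12")]
cv2.imwrite("pics/c2.png",np.hstack(L))
E
```

```text
s12 169 171 173 175 176 175 175 178 181 185 186 186 185 183 180 179 177 176 177 178 179 180 180 178 174 169 165 163 161 161 163 163 163 161 155 147 138 129 120 110 103 94 85 78 72 65 60 55 51 48 47 47 46 48 52 54 61 71 81 90 95 95 90 82 72 60 47 37 31 30 35 44 53 60 65 69 72 73 73 75 76 77 78 79 81 84 87 90 95 100
```

View pics/c2.png

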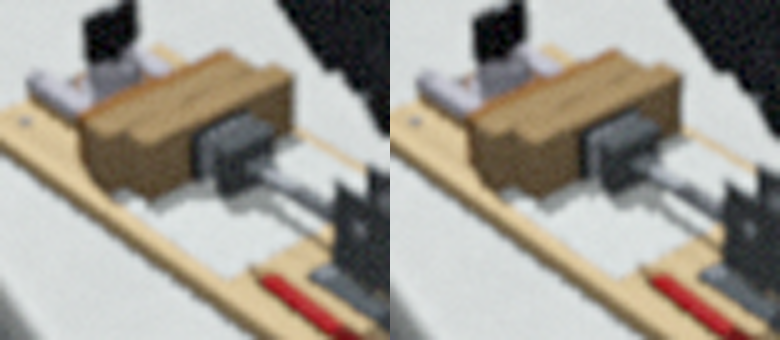

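The boards are tight, but they shifted slightly between s11 and s12. I'll check whether the stop or knob moved too.

```bash
cat > st.py <<'E'
from jig import *
import sys
def sh(a,b,box):
    x0,y0,x1,y1=box; A=[cv2.cvtColor(cv2.imread(f"pics/{n}f.png"),cv2.COLOR_BGR2GRAY).astype(np.float32) for n in(a,b)]
    t=cv2.resize(A[0][y0:y1,x0:x1],None,fx=10,fy=10,interpolation=cv2.INTER_CUBIC); S=cv2.resize(A[1][y0-4:y1+4,x0-4:x1+4],None,fx=10,fy=10,interpolation=cv2.INTER_CUBIC)
    m=cv2.minMaxLoc(cv2.matchTemplate(S,t,cv2.TM_CCOEFF_NORMED)); return (np.array(m[3])-40)/10,round(m[1],3)
k=proj("scene",J(.178,0,.08))[0]; b=proj("scene",[J(.09,.06,.05),J(.091,.06,.05)]); print("px per mm x",b[1]-b[0],"knob px",k)
kx,ky=k.astype(int)
for n in sys.argv[2:]:
    print(n,"knob",sh(sys.argv[1],n,(kx-7,ky-9,kx+8,ky+7)),"board corner",sh(sys.argv[1],n,(206,212,225,232)),"base ref",sh(sys.argv[1],n,(190,206,200,222)))
E
python3 st.py s7 s5 s8 s9 s11 s12
```

```text
px per mm x [-0.20722234 -0.14187   ] knob px [212.30327902 194.21492045]
s5 knob (array([0., 0.]), 0.999) board corner (array([0.9, 0.8]), 0.924) base ref (array([0., 0.]), 0.997)
s8 knob (array([0., 0.]), 0.999) board corner (array([0., 0.]), 0.995) base ref (array([0., 0.]), 0.997)
s9 knob (array([0., 0.]), 0.999) board corner (array([-0.1, -0.1]), 0.993) base ref (array([0., 0.]), 0.997)
s11 knob (array([0., 0.]), 0.998) board corner (array([-0.1, -0.1]), 0.994) base ref (array([0., 0.]), 0.996)
s12 knob (array([-0.2, -0.1]), 0.997) board corner (array([-0.3, -0.2]), 0.992) base ref (array([0., 0.]), 0.997)
```

Emit:
step_arm:
  moves:
    - {"rx": 0,"ry": 0,"rz": 0,"dx": 0,"dy": 0,"dz": 0,"gripper": -0.075}
    - {"rx": 0,"ry": 0,"rz": 0,"dx": 0,"dy": 0,"dz": 0,"gripper": -0.075}
    - {"rx": 0,"ry": 0,"rz": 0,"dx": 0,"dy": 0,"dz": 0,"gripper": -0.075}
    - {"rx": 0,"ry": 0,"rz": 0,"dx": 0,"dy": 0,"dz": 0,"gripper": -0.075}

```text
clock: 20.88
tcp_pos: [0.5267, -0.1824, 0.1434]
orientation: [-2.987, -0.324, -0.696]
contact_force: [-5.9, 5.5, 7.2]
grip_width: 0.0396
gripper_force: 9.7
```

```bash
python3 pad.py s13|head -1; python3 trk.py s7 s12 s13|grep jaw;python3 trk.py s13|head -1;  python3 st.py s7 s12 s13
```

```text
shift [-0.1  3.4  1.5] rz 0.2 | jig [-100.6   10.6  143.4] zax [ 0.431  0.103 -0.896] F [-5.9  5.5  7.2] w 39.6 9.665770606370643 t 20.875 j [ 0.56  0.33 -0.23  2.19 -0.63  0.3  -0.43]
s7 jaw 56.4 jaw-pad 45.6 area 398
s12 jaw 60.5 jaw-pad 43.0 area 310
s13 jaw 61.3 jaw-pad 42.2 area 239
s13 169 171 173 175 176 175 175 178 181 184 186 187 186 183 180 178 176 176 177 178 180 181 181 179 175 170 165 162 161 162 163 164 163 161 157 150 143 135 126 117 108 98 90 83 77 70 63 58 53 51 50 49 47 48 49 49 53 61 70 77 84 88 86 80 70 59 47 36 29 27 31 39 49 56 63 70 74 75 75 76 75 76 76 78 81 84 87 90 95 100
px per mm x [-0.20722234 -0.14187   ] knob px [212.30327902 194.21492045]
s12 knob (array([-0.2, -0.1]), 0.997) board corner (array([-0.3, -0.2]), 0.992) base ref (array([0., 0.]), 0.997)
s13 knob (array([-0.3,  0. ]), 0.997) board corner (array([-0.4, -0.2]), 0.991) base ref (array([0., 0.]), 0.997)
```

Emit:
step_arm:
  moves:
    - {"rx": 0,"ry": 0,"rz": 0,"dx": 0,"dy": 0,"dz": 0,"gripper": -0.11}
    - {"rx": 0,"ry": 0,"rz": 0,"dx": 0,"dy": 0,"dz": 0,"gripper": -0.11}
    - {"rx": 0,"ry": 0,"rz": 0,"dx": 0,"dy": 0,"dz": 0,"gripper": -0.11}
    - {"rx": 0,"ry": 0,"rz": 0,"dx": 0,"dy": 0,"dz": 0,"gripper": -0.11}

```text
clock: 21.42
tcp_pos: [0.5268, -0.1831, 0.1436]
orientation: [-2.988, -0.322, -0.697]
contact_force: [-5.8, 4.3, 8.9]
grip_width: 0.0381
gripper_force: 11.1
```

```bash
python3 pad.py s14|head -1; python3 trk.py s12 s13 s14|grep jaw;python3 trk.py s14|head -1;  python3 st.py s7 s13 s14
```

```text
shift [-0.1  2.7  1.7] rz 0.1 | jig [-101.3   10.6  143.6] zax [ 0.431  0.102 -0.896] F [-5.8  4.3  8.9] w 38.1 11.140230086166412 t 21.425 j [ 0.56  0.33 -0.23  2.19 -0.63  0.3  -0.43]
s12 jaw 60.5 jaw-pad 43.0 area 310
s13 jaw 61.3 jaw-pad 42.2 area 239
s14 jaw 61.4 jaw-pad 42.1 area 239
s14 168 171 173 176 177 176 176 179 181 184 186 186 186 182 179 177 176 176 177 178 180 181 181 180 175 169 164 162 161 161 163 163 163 161 157 150 142 134 124 115 107 99 91 85 78 72 67 63 59 55 51 49 47 47 48 49 54 62 68 74 80 84 84 79 71 61 50 40 34 31 33 39 47 55 62 69 72 73 73 74 74 75 77 79 81 85 88 91 96 100
px per mm x [-0.20722234 -0.14187   ] knob px [212.30327902 194.21492045]
s13 knob (array([-0.3,  0. ]), 0.997) board corner (array([-0.4, -0.2]), 0.991) base ref (array([0., 0.]), 0.997)
s14 knob (array([-0.3, -0.1]), 0.997) board corner (array([-0.4, -0.2]), 0.991) base ref (array([0., 0.]), 0.997)
```

```bash
python3 - <<'E'
from trk import *
fr=np.mean([r.grab_frame("scene").astype(float) for _ in range(15)],0); cv2.imwrite("pics/avgf.png",fr.astype(np.uint8))
for n in ("s3","s4","s5","s6","s7","s8","s9","s11","s12","s13","s14","avg"):
    s=load(n).astype(float)[6:18].mean((0,2)); x=np.arange(len(s))*.5-60
    i0=np.argmin(s[230:330])+230 if n not in("s3","s4") else np.argmin(s[150:235])+150
    w=slice(i0-4,i0+5); q=np.polyfit(x[w],s[w],2); pm=-q[1]/2/q[0]
    def cross(l,up,a,b):
        for i in (range(a,b) if up else range(b,a,-1)):
            if (s[i]-l)*(s[i-1]-l)<=0 and (s[i]>s[i-1])==up: return x[i-1]+(l-s[i-1])/(s[i]-s[i-1])*.5
    j=next(x[i] +(100-s[i])/(s[i+1]-s[i])*.5 for i in range(60,i0) if s[i]>=100>s[i+1])
    g=s[i0-48:i0]; print(n,"pad",round(pm,2),"rear-pad",round(pm-j,2),"area",round(np.clip(g-50,0,None).sum()/3),"peak",round(g.max(),1))
print(r.get_obs()["gripper_force"],r.get_obs()["grip_width"],r.get_obs()["clock"])
E
```

```text
s3 pad 31.46 rear-pad 41.69 area 377 peak 100.8
s4 pad 41.17 rear-pad 42.19 area 375 peak 101.4
s5 pad 58.74 rear-pad 44.84 area 395 peak 99.2
s6 pad 66.87 rear-pad 45.22 area 351 peak 95.6
s7 pad 71.54 rear-pad 45.11 area 394 peak 99.2
s8 pad 71.5 rear-pad 44.07 area 385 peak 97.5
s9 pad 71.83 rear-pad 42.08 area 259 peak 88.6
s11 pad 71.94 rear-pad 42.44 area 254 peak 88.4
s12 pad 72.94 rear-pad 42.36 area 309 peak 95.6
s13 pad 73.19 rear-pad 41.9 area 234 peak 88.2
s14 pad 73.63 rear-pad 42.21 area 224 peak 85.4
avg pad 73.17 rear-pad 41.83 area 217 peak 85.4
11.137432646937668 0.03834824695214134 22.225
```

Emit:
step_arm:
  moves:
    - {"rx": 0,"ry": 0,"rz": 0,"dx": 0,"dy": 0,"dz": 0,"gripper": -0.13}
    - {"rx": 0,"ry": 0,"rz": 0,"dx": 0,"dy": 0,"dz": 0,"gripper": -0.13}
    - {"rx": 0,"ry": 0,"rz": 0,"dx": 0,"dy": 0,"dz": 0,"gripper": -0.13}
    - {"rx": 0,"ry": 0,"rz": 0,"dx": 0,"dy": 0,"dz": 0,"gripper": -0.13}

```text
clock: 22.72
tcp_pos: [0.5268, -0.1835, 0.1437]
orientation: [-2.988, -0.322, -0.698]
contact_force: [-6.1, 2.9, 8.7]
grip_width: 0.0374
gripper_force: 11.8
```

```bash
python3 - <<'E'
from trk import *
fr=np.mean([r.grab_frame("scene").astype(float) for _ in range(10)],0); cv2.imwrite("pics/endf.png",fr.astype(np.uint8))
for n in ("avg","end"):
    s=load(n).astype(float)[6:18].mean((0,2)); x=np.arange(len(s))*.5-60; i0=np.argmin(s[230:330])+230
    w=slice(i0-4,i0+5); q=np.polyfit(x[w],s[w],2); pm=-q[1]/2/q[0]
    j=next(x[i]+(100-s[i])/(s[i+1]-s[i])*.5 for i in range(60,i0) if s[i]>=100>s[i+1]); g=s[i0-48:i0]
    print(n,round(pm,2),round(pm-j,2),"area",round(np.clip(g-50,0,None).sum()/3))
go(J(-.104,.01,.142),yx)
E
python3 st.py s7 s14 end
```

```text
avg 73.17 41.83 area 217
end 73.46 41.21 area 210
shift [-0.1  2.3  1.8] rz 0.1 | jig [-101.7   10.7  143.7] zax [ 0.432  0.102 -0.896] F [-6.   3.5  9.2] w 37.4 11.794765940867364 t 23.225 j [ 0.56  0.33 -0.23  2.19 -0.63  0.3  -0.43]
px per mm x [-0.20722234 -0.14187   ] knob px [212.30327902 194.21492045]
s14 knob (array([-0.3, -0.1]), 0.997) board corner (array([-0.4, -0.2]), 0.991) base ref (array([0., 0.]), 0.997)
end knob (array([-0.3, -0.1]), 0.997) board corner (array([-0.4, -0.2]), 0.992) base ref (array([0., 0.]), 0.997)
```

```bash
python3 -c "
from bench import r
print(r.hand_in())"
```

```text
the job is handed in; nothing more can be done
None
```

I handed the job in at 23 s: the knob was turned clockwise to its end stop and stayed down, the boards are tight against the stop, and the gripper is holding the trigger with the pad gap about half gone (roughly 4 to 5 of 9 mm, estimated from images and grip force); the stop shifted about 1 mm as I pressed, then held.

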